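# Sort the gauging bench: pins, bushing and a blank from the chute

## Robot

A 6-joint arm with a two-finger parallel gripper is mounted at the origin on the work surface. World frame = base frame: x ahead of the robot, y to its left, z up, the work surface at z = 0. Lengths are in mm, angles in rad, forces in N, time in s.
With the tool pointing down it reaches from about 275 to 750 mm from the base axis. Payload 10.2 kg.
Tool frame: the origin (TCP) lies at the very end of the fingers, on their centre line; the grasp point (between the pads) lies 19 mm behind it; z points along the fingers, y is the direction in which the jaws open and shut (so a half turn about z gives the same grasp; the last joint's range is limited). The gripper opens to 85 mm and grips with 20 to 120 N. Pads are 22 mm wide; open, the fingers measure 114 mm over their backs; the gripper's body (76 mm by 85 mm) begins 54 mm behind the grasp point. The pads swing forward as they close: fully open they stand 13 mm farther back than shut.
Start: joints at [0.959, 0.313, 1.498, -0, 1.331, -0.223], TCP at [199.029, 485.817, 231.294] pointing down, gripper open.
Joint ranges: [-2.94, 2.94], [-0.97, 2.17], [0.19, 2.56], [-1.23, 4.37], [0.02, 3.11], [-2.88, 2.88]. Speed limits (rad/s): [2.39, 2.39, 3.01, 3.14, 3.14, 3.14].

## Interface

Orientations are given as a unit quaternion [w, x, y, z].
In Python, from rig import sensors, imaging, ctrl gives the robot as it stands.
- The arm moves only by the shell command python3 -m creep 'ROWS' [FORCE]. ROWS is JSON, a list of rows, each an object with "grip": the finger opening in mm, from 0 to 85.4; "linear": the shift along the tool's x, y, z in mm, a list of three; "rot": the turn, a rotation vector about the tool's x, y, z in rad, a list of three. A call has 1 to 12 rows; each row shifts and turns the commanded pose from where the row before left it, along the tool's axes as they then stand; what a row does not reach is not made up. A row lasts 1/12 s, in which the tool goes at most 41.7 mm and 7.16 degrees, less where a joint would pass 70% of its speed; a pose out of reach is approached as far as the arm can. A call with a gripper value outside its range is refused whole. The fingers move at their own pace and stop on an object; FORCE is the grip in N (left out, the last holds). Time passes only in rows, so rows that do not move let the fingers close. It gives the time, the measured TCP pose, the force and the opening at its end, in the units of the state.
- sensors.sense(): the state, without advancing time (a new reading comes with each control period).
- imaging.capture(name): name is "side" or "top"; returns (picture, depth): 400x640x3 uint8, red, green, blue; 400x640 float32, mm along the optical axis (not along the pixel's ray), 0 where there is no reading.
- imaging.camera_params(name): a dict with "intrinsics" (3x3 intrinsics, pixels), "R" (3x3) and "t" (3): a world point X has camera coordinates R X + t. Camera axes: x right, y down, z forward; pixel columns grow to the right and rows downward; lengths in mm; the calibration is good to about 2 mm. A picture is of the moment at which its call begins. camera_params takes no time and is no camera call.
- ctrl.finish_job(): hands the job in, once; it reports no verdict.
The state is a dict: "time_s": time; "joints": joint angles; "dq": joint speeds; "tau": joint torques, N m; "eef_pos": TCP position; "ee_rot": TCP orientation; "force": force on the tool from outside, world axes, zero at the start; "wrist_torque": the same for the moment, N m; "grip_width": opening from 0.0 (shut) to 1.0 (fully open).
Only numpy, scipy, OpenCV 4.12 (cv2) and the standard library are available. Lean on these libraries where they do the work, as an engineer would, in place of code of your own. Each camera call takes 0.05 s, during which the arm holds its last target.

## Task

Sort the bench: lay both square-shank pins (the bright one and the black one) flat in the blue tray, stand the brass bushing on its flange in the yellow tray, and draw the lowest blank out of the red stack chute and lay it flat in the green tray. Draw the blank straight out of the slot, so that the two blanks above stay in the chute and settle down flat by one step. Set each part down on its tray's floor rather than dropping it, and do not push the dial gauge out of its place.

Things in the scene. Friction and masses are not known exactly. Their poses are not given: they have to be found in the camera images.
- pin_bright: Bright steel locating pin lying on the bench: 80 mm long along its x; square shank 22 x 22 mm over the rear 44 mm (x -40 to +4 mm), round nose 14 mm in diameter over the front 36 mm (x +4 to +40 mm). Origin at the middle of its length, on the axis (11 mm above what it lies on). About 0.2 kg. Its centre of mass is about 10 mm behind the origin, in the shank.
- pin_black: Black locating pin lying on the bench: 64 mm long along its x; square shank 22 x 22 mm over the rear 35 mm (x -32 to +3 mm), round nose 14 mm in diameter over the front 29 mm. Origin at the middle of its length, on the axis (11 mm above what it lies on). About 0.16 kg. Its centre of mass is about 8 mm behind the origin, in the shank.
- bushing: Brass flanged bushing standing upright on the bench: flange 46 mm in diameter and 6 mm thick at the bottom, barrel 36 mm in diameter above it, 28 mm tall in all. Origin at the centre of its underside, z up. About 0.15 kg.
- blank_low: The lowest aluminium blank in the chute: a flat bar stub 98 x 30 x 12 mm (x, y, z), its origin at its centre, its x along the chute's x. About 0.1 kg. Its -x end sticks about 30 mm out of the chute's slot, free at both sides and below, to be pinched across its 30 mm width.
- blank_top: The uppermost of the three like blanks (98 x 30 x 12 mm, origin at its centre) in the chute; seen from above in the chute's open top. A third blank, not listed, lies between it and the lowest one. Both stay in the chute; when the lowest one has gone they sink by 12 mm.
- chute: Red stack chute on a pillar, fixed. Origin on the bench under it. In its frame: floor at z 50 mm, x -24 to +98; side walls x -22 to +98, 47 mm over outsides, 35 between, top z 90; front wall outer face x -22, slot under it z 50 to 66; rear wall from x +86. Slot faces its -x, to the robot: draw the lowest blank along -x, about 70 mm to clear. Those above press only by their weight.
- tray_pins: Blue plastic tray, for the pins, fixed to the bench: 132 x 130 mm outside (x, y), 14 mm tall, walls and floor 5 mm thick, inside 122 x 120 mm. Origin at the centre of its underside; inner floor 5 mm above it.
- tray_bushings: Yellow plastic tray, for bushings, fixed; same size as the blue one: 132 x 130 mm outside (x, y), 14 mm tall, walls and floor 5 mm thick. Origin at the centre of its underside; inner floor 5 mm above it.
- tray_blanks: Green plastic tray, for blanks, fixed; same size as the blue one: 132 x 130 mm outside (x, y), 14 mm tall, walls and floor 5 mm thick. Origin at the centre of its underside; inner floor 5 mm above it.
- dial_gauge: Dial gauge on a dark steel foot (60 x 70 mm), 114 mm tall, standing loose beyond the trays. Origin at the centre of its underside. About 0.9 kg. A bystander, to be left where it is.
Mind the look-alikes: they are no part of the job. There is more than one size of the tray_bushings; the one meant has the size given above. Several things have the shape of the bushing; the one meant has the colours described above.

How it is judged:
By the outcome, as a careful person would: the job done as asked, in the order asked, and still so for the second after the job is handed in, with the robot touching nothing.
It also fails if it takes over 96 s, if anything falls off the work surface, if the arm or the gripper's body presses on something with over 40 N, if the wrist force passes 120 N, or if a joint passes its speed limit or range.

## Working session

There is one attempt and no reset: what is moved stays moved. The work goes in short steps, Python scripts to look and compute and a shell command to move; the robot and the scene stay as the last step left them, time stands still between calls to the robot, and variables do not carry over. Pictures are saved under pics/ and viewed, and the job is handed in when it is done.

```bash
ls -R . | head -30; mkdir -p pics; python3 - <<'E'
from rig import sensors, imaging, ctrl
import cv2,numpy as np
print(sensors.sense())
for n in("side","top"):
    p,d=imaging.capture(n); c=imaging.camera_params(n); print(n,c)
    cv2.imwrite(f"pics/{n}0.png",p[:,:,::-1]); np.savez(f"pics/{n}0.npz",p=p,d=d)
E
```

```text
.:
pics

./pics:
{'time_s': 0.0, 'joints': array([ 9.58646769e-01,  3.13439958e-01,  1.49846938e+00,  8.20308668e-06,
        1.33099395e+00, -2.23427923e-01]), 'dq': array([-2.59562472e-03, -1.55990619e-03,  6.15847650e-04, -2.96548725e-04,
        7.59690153e-05, -9.37416889e-04]), 'tau': array([ 4.86826775e-04, -4.12270153e+01, -2.59746176e+01, -1.71420138e-04,
        4.05326180e-03,  1.85241782e-05]), 'eef_pos': array([198.84325708, 485.59811572, 230.7280597 ]), 'ee_rot': array([-2.69528721e-04,  1.93140344e-01,  9.81170922e-01, -5.97334133e-04]), 'force': array([ 0.10415865, -0.37526064, -0.76867287]), 'wrist_torque': array([-0.00733005, -0.03018467, -0.03287806]), 'grip_width': 0.9965605428877794}
side {'intrinsics': array([[450.06158878,   0.        , 320.00125861],
       [  0.        , 450.06158878, 195.13845825],
       [  0.        ,   0.        ,   1.        ]]), 'R': array([[-0.78988402, -0.61325088,  0.00256943],
       [-0.47934303,  0.61478285, -0.62631646],
       [ 0.38250948, -0.495949  , -0.77956468]]), 't': array([471.65779495, 332.77977269, 875.23600295])}
top {'intrinsics': array([[406.59299874,   0.        , 320.59644472],
       [  0.        , 406.59299874, 203.66658009],
       [  0.        ,   0.        ,   1.        ]]), 'R': array([[ 0.02738371, -0.99948684,  0.0166192 ],
       [-0.98317891, -0.02993282, -0.18017562],
       [ 0.18058062, -0.01140577, -0.98349405]]), 't': array([ -4.1125803 , 596.06967416, 761.7865708 ])}
```

View pics/top0.png

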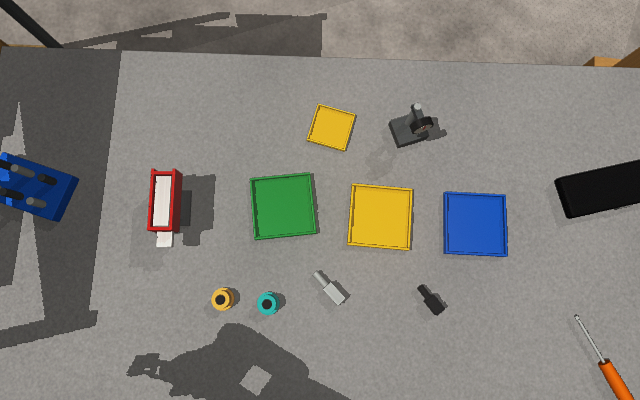

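View pics/side0.png

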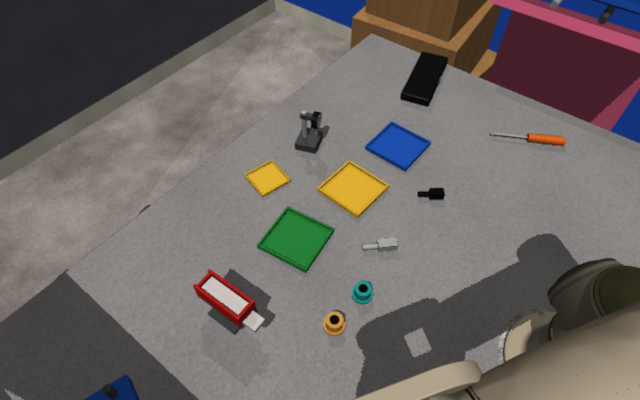

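The top view shows the chute at (165,205) with its blank end at (164,240). The trays are green (284,206), large yellow (381,217) and blue (475,224), with the small decoy yellow at (331,127). The bright pin is at (330,288), the black pin at (431,299), the brass bushing at (222,299), the teal decoy at (267,303) and the gauge at (413,125).

```bash
cat > h.py <<'E'
import numpy as np,cv2
from rig import sensors,imaging
def ray(n,uv,z):
    c=imaging.camera_params(n);uv=np.atleast_2d(uv).astype(float)
    d=np.c_[uv,np.ones(len(uv))]@np.linalg.inv(c["intrinsics"]).T@c["R"]
    o=-c["R"].T@c["t"]
    return o+d*((z-o[2])/d[:,2])[:,None]
def cloud(n,depth):
    c=imaging.camera_params(n);v,u=np.mgrid[:400,:640]
    q=np.stack([u,v,np.ones_like(u)],-1)@np.linalg.inv(c["intrinsics"]).T*depth[...,None]
    return (q-c["t"])@c["R"]
def proj(n,X):
    c=imaging.camera_params(n);q=np.atleast_2d(X)@c["R"].T+c["t"];q=q@c["intrinsics"].T;return q[:,:2]/q[:,2:]
E
python3 - <<'E'
from h import *
for n in("top","side"):
    f=np.load(f"pics/{n}0.npz");p,d=f["p"],f["d"];hsv=cv2.cvtColor(p,cv2.COLOR_RGB2HSV);P=cloud(n,d)
    H,S,V=[hsv[...,i].astype(int) for i in range(3)]
    inw=(P[...,0]>150)&(P[...,0]<800)&(abs(P[...,1])<480)&(d>0)
    ms={"green":(abs(H-65)<15)&(S>120),"yellow":(abs(H-23)<5)&(S>150)&(V>100),"brass":(abs(H-18)<6)&(S>120)&(V>60),"blue":(abs(H-112)<8)&(S>150),"red":((H<6)|(H>174))&(S>150),
     "white":(V>170)&(S<30),"steel":(V>135)&(S<30)&(P[...,2]>8),"black":(V<60)&(P[...,2]>8)&(P[...,2]<30),"high":P[...,2]>15}
    for k,m in ms.items():
        nn,l,s,c=cv2.connectedComponentsWithStats((m&inw).astype(np.uint8))
        for i in range(1,nn):
            if s[i,4]<60: continue
            q=P[l==i]; 
            (cx,cy),(w,h),a=cv2.minAreaRect(q[:,:2].astype(np.float32))
            print(n,k,s[i],c[i].round(),"rect",round(cx),round(cy),round(w),round(h),round(a,1),"z",np.percentile(q[:,2],[3,50,97]).round(1))
E
```

```text
top green [ 250  173   66   67 3718] [282. 206.] rect 598 93 131 129 7.7 z [ 2.2  5.2 14.7]
top yellow [ 307  117   47   35 1158] [330. 132.] rect 772 -3 87 79 75.2 z [ 0.6  3.6 10.2]
top yellow [ 347  183   66   68 3837] [380. 217.] rect 581 -115 134 132 86.4 z [ 2.3  5.4 15. ]
top yellow [212 288  19  23 230] [221. 299.] rect 403 206 44 33 8.4 z [ 3.7 27.4 30.7]
top brass [ 307  117   47   35 1102] [330. 132.] rect 772 -3 87 78 75.5 z [0.4 3.5 9.1]
top brass [ 347  183   66   68 3576] [380. 216.] rect 581 -115 134 132 86.4 z [ 2.2  5.3 14.3]
top brass [211 288  23  23 339] [223. 299.] rect 402 206 44 42 1.0 z [ 2.2 26.1 30.5]
top blue [ 444  192   64   65 3874] [475. 224.] rect 572 -317 138 131 88.7 z [ 2.3  5.5 14.7]
top red [147 169  34  63 831] [163. 203.] rect 590 319 118 49 1.8 z [54.8 88.4 92.2]
top white [153 176  18  50 746] [162. 201.] rect 588 319 97 29 1.5 z [83.1 85.7 87.9]
top white [156 232  16  15 225] [164. 239.] rect 516 316 28 30 2.0 z [59.2 61.7 64.2]
top white [314 272  31  33 272] [331. 291.] rect 433 -6 78 21 43.8 z [15.8 21.6 24. ]
top steel [153 176  18  50 
[... 2380 characters left out ...]
 188  27  11 204] [433. 193.] rect 412 -213 62 25 38.6 z [ 8.8 18.5 23.5]
side high [295 111  28  40 729] [310. 131.] rect 770 -176 59 75 18.6 z [ 17.9  27.4 111.8]
side high [419 188  26   9 141] [435. 192.] rect 411 -214 62 24 38.8 z [15.6 20.1 23.6]
side high [363 238  35  11 227] [383. 243.] rect 429 -7 79 23 44.4 z [15.4 20.2 23.7]
side high [ 194  269   72   64 2054] [229. 302.] rect 573 317 150 48 2.4 z [50.9 84.4 90.5]
side high [355 281  17  18 249] [363. 290.] rect 394 114 34 36 34.3 z [17.5 26.9 29.7]
side high [326 312  18  20 278] [334. 321.] rect 400 206 34 36 37.5 z [17.7 27.  30.2]
side high [ 354  355  166   45 4002] [451. 383.] rect 188 385 128 35 40.7 z [535.5 547.  558.9]
```

```bash
python3 - <<'E'
import cv2,numpy as np
p=cv2.imread("pics/top0.png")
a=cv2.resize(p[260:330,190:350],None,fx=5,fy=5,interpolation=cv2.INTER_CUBIC)
b=cv2.resize(p[160:255,130:290],None,fx=5,fy=5,interpolation=cv2.INTER_CUBIC)[:240]
cv2.imwrite("pics/z1.png",a)
cv2.imwrite("pics/z2.png",cv2.resize(p[160:255,130:250],None,fx=6,fy=6,interpolation=cv2.INTER_CUBIC))
E
```

```text
(no output)
```

Depth and both views agree to about 2 mm, and the heights (22, 28, 62, 86, 90 mm) and tray sizes match the task. First comes the bright pin, so I work out the move.

```bash
cat > to.py <<'E'
import sys,numpy as np
from scipy.spatial.transform import Rotation as Ro
from rig import sensors
s=sensors.sense();q=s["ee_rot"];M=Ro.from_quat([q[1],q[2],q[3],q[0]]).as_matrix()
yaw=np.degrees(np.arctan2(M[1,1],M[0,1]))
print("t",round(s["time_s"],2),"pos",s["eef_pos"].round(1),"jawyaw",round(yaw,1),"tilt z",M[:,2].round(3),"F",s["force"].round(1),"grip",round(s["grip_width"]*85.4,1),"q6",round(s["joints"][5],2))
if len(sys.argv)>1:
    x,y,z,w=map(float,sys.argv[1:5]);d=np.array([x,y,z])-s["eef_pos"]
    dy=w-yaw; dy=(dy+180)%360-180
    a=np.radians(yaw+dy);
    Y=np.array([np.cos(a),np.sin(a),0]);X=np.array([-np.sin(a),np.cos(a),0])
    print("rz",round(-np.radians(dy),3),"then linear x,y,z",(X@d).round(1),(Y@d).round(1),round(-d[2],1))
E
python3 to.py 423 -14.5 110 135
```

```text
t 0.1 pos [198.9 485.6 230.8] jawyaw 67.7 tilt z [-0.001 -0.001 -1.   ] F [ 0.2 -0.  -0. ] grip 85.3 q6 -0.22
rz -1.174 then linear x,y,z 195.2 -512.1 120.8
```

```bash
python3 -m creep '[{"grip":40,"linear":[0,0,0],"rot":[0,0,-0.1174]},{"grip":40,"linear":[0,0,0],"rot":[0,0,-0.1174]},{"grip":40,"linear":[0,0,0],"rot":[0,0,-0.1174]},{"grip":40,"linear":[0,0,0],"rot":[0,0,-0.1174]},{"grip":40,"linear":[0,0,0],"rot":[0,0,-0.1174]},{"grip":40,"linear":[0,0,0],"rot":[0,0,-0.1174]},{"grip":40,"linear":[0,0,0],"rot":[0,0,-0.1174]},{"grip":40,"linear":[0,0,0],"rot":[0,0,-0.1174]},{"grip":40,"linear":[0,0,0],"rot":[0,0,-0.1174]},{"grip":40,"linear":[0,0,0],"rot":[0,0,-0.1174]}]' 60 && python3 to.py 423 -14.5 110 135
```

```text
time_s: 0.93
eef_pos: [198.9, 485.7, 230.9]
ee_rot: [-0.0, -0.385, 0.923, -0.0]
force: [0.3, 0.3, 0.2]
grip_width: 0.466
t 0.93 pos [198.9 485.7 230.9] jawyaw 135.3 tilt z [-0.    -0.001 -1.   ] F [0.3 0.3 0.2] grip 39.8 q6 -1.4
rz 0.006 then linear x,y,z 195.2 -512.1 120.9
```

```bash
python3 -m creep '[{"grip":40,"linear":[11,-28,0],"rot":[0,0,0]},{"grip":40,"linear":[11,-28,0],"rot":[0,0,0]},{"grip":40,"linear":[11,-28,0],"rot":[0,0,0]},{"grip":40,"linear":[11,-28,0],"rot":[0,0,0]},{"grip":40,"linear":[11,-28,0],"rot":[0,0,0]},{"grip":40,"linear":[11,-28,0],"rot":[0,0,0]},{"grip":40,"linear":[11,-28,0],"rot":[0,0,0]},{"grip":40,"linear":[11,-28,0],"rot":[0,0,0]},{"grip":40,"linear":[11,-28,0],"rot":[0,0,0]},{"grip":40,"linear":[11,-28,0],"rot":[0,0,0]},{"grip":40,"linear":[11,-28,0],"rot":[0,0,0]},{"grip":40,"linear":[11,-28,0],"rot":[0,0,0]}]' && python3 to.py 423 -14.5 110 135
```

```text
time_s: 1.93
eef_pos: [343.3, 153.5, 231.2]
ee_rot: [-0.0, -0.383, 0.924, 0.0]
force: [0.8, 0.9, -0.3]
grip_width: 0.467
t 1.93 pos [343.3 153.5 231.2] jawyaw 135.0 tilt z [-0.  0. -1.] F [ 0.8  0.9 -0.3] grip 39.9 q6 -2.25
rz -0.0 then linear x,y,z 62.4 -175.1 121.2
```

```bash
python3 -m creep '[{"grip":40,"linear":[8,-22,10],"rot":[0,0,0]},{"grip":40,"linear":[8,-22,15],"rot":[0,0,0]},{"grip":40,"linear":[8,-22,15],"rot":[0,0,0]},{"grip":40,"linear":[8,-22,15],"rot":[0,0,0]},{"grip":40,"linear":[8,-22,15],"rot":[0,0,0]},{"grip":40,"linear":[8,-22,15],"rot":[0,0,0]},{"grip":40,"linear":[8,-22,18],"rot":[0,0,0]},{"grip":40,"linear":[6.4,-21.1,18.2],"rot":[0,0,0]},{"grip":40,"linear":[0,0,0],"rot":[0,0,0]}]' && python3 to.py 423 -14.5 4 135
python3 - <<'E'
from h import *
p,d=imaging.capture("top");cv2.imwrite("pics/top1.png",p[:,:,::-1])
p2,d=imaging.capture("side");cv2.imwrite("pics/side1.png",cv2.resize(p2[190:300,320:460,::-1],None,fx=5,fy=5))
cv2.imwrite("pics/top1z.png",cv2.resize(p[230:340,250:410,::-1],None,fx=4,fy=4))
E
```

```text
time_s: 2.68
eef_pos: [422.7, -15.3, 107.3]
ee_rot: [-0.002, -0.381, 0.924, 0.001]
force: [-1.2, 1.3, 0.4]
grip_width: 0.47
t 2.68 pos [422.7 -15.3 107.3] jawyaw 134.8 tilt z [-0.004  0.001 -1.   ] F [-1.2  1.3  0.4] grip 40.1 q6 -2.67
rz -0.003 then linear x,y,z -0.8 0.4 103.3
```

View pics/side1.png

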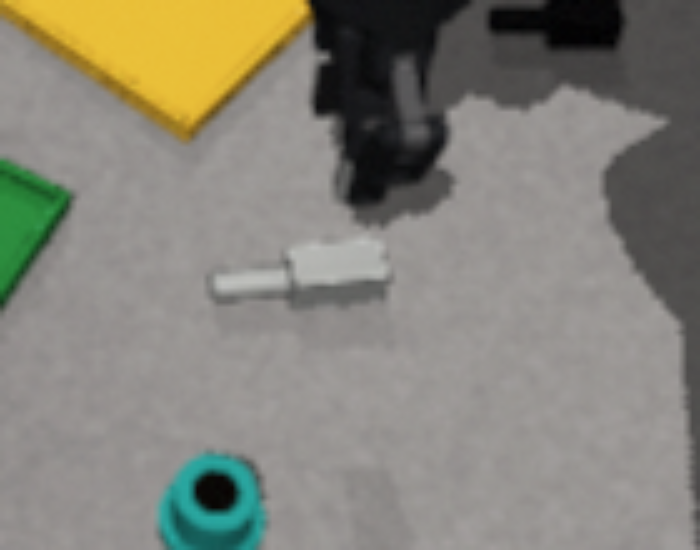

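View pics/top1z.png

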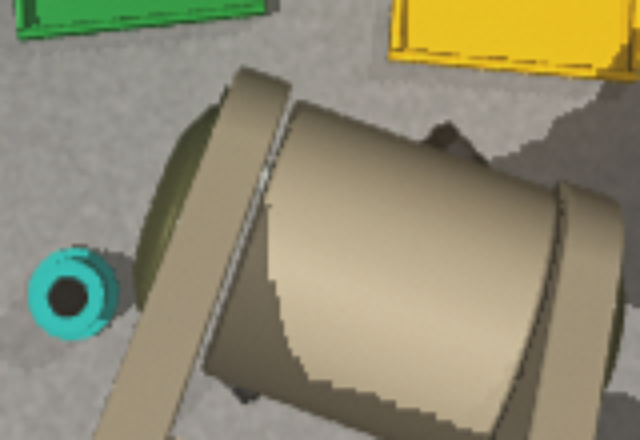

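The side view shows the pin untouched (shank at about (388,243)) with the open fingers above it. The arm hides it in the top view. I go down and grasp.

```bash
python3 -m creep '[{"grip":40,"linear":[-0.4,0.2,15],"rot":[0,0,0]},{"grip":40,"linear":[-0.4,0.2,18],"rot":[0,0,0]},{"grip":40,"linear":[0,0,18],"rot":[0,0,0]},{"grip":40,"linear":[0,0,18],"rot":[0,0,0]},{"grip":40,"linear":[0,0,15],"rot":[0,0,0]},{"grip":40,"linear":[0,0,12],"rot":[0,0,0]},{"grip":40,"linear":[0,0,6],"rot":[0,0,0]},{"grip":40,"linear":[0,0,0],"rot":[0,0,0]}]' && python3 to.py 423 -14.5 3.5 135
```

```text
time_s: 3.45
eef_pos: [422.7, -11.5, 7.9]
ee_rot: [-0.0, -0.383, 0.924, 0.0]
force: [-0.4, 0.2, 0.3]
grip_width: 0.47
t 3.45 pos [422.7 -11.5   7.9] jawyaw 135.0 tilt z [-0.001  0.    -1.   ] F [-0.4  0.2  0.3] grip 40.1 q6 -2.66
rz 0.001 then linear x,y,z 1.9 -2.3 4.4
```

```bash
python3 -m creep '[{"grip":40,"linear":[1.9,-2.3,2],"rot":[0,0,0]},{"grip":40,"linear":[0,0,2.4],"rot":[0,0,0]},{"grip":18,"linear":[0,0,0],"rot":[0,0,0]},{"grip":18,"linear":[0,0,0],"rot":[0,0,0]},{"grip":18,"linear":[0,0,0],"rot":[0,0,0]},{"grip":18,"linear":[0,0,0],"rot":[0,0,0]},{"grip":18,"linear":[0,0,0],"rot":[0,0,0]},{"grip":18,"linear":[0,0,0],"rot":[0,0,0]}]' 60 && python3 to.py 572 -293 120 90
python3 -m creep '[{"grip":18,"linear":[0,0,-3],"rot":[0,0,0]},{"grip":18,"linear":[0,0,-8],"rot":[0,0,0]},{"grip":18,"linear":[0,0,-12],"rot":[0,0,0]},{"grip":18,"linear":[0,0,-12],"rot":[0,0,0]},{"grip":18,"linear":[0,0,-12],"rot":[0,0,0]},{"grip":18,"linear":[0,0,-12],"rot":[0,0,0]},{"grip":18,"linear":[0,0,0],"rot":[0,0,0]},{"grip":18,"linear":[0,0,0],"rot":[0,0,0]}]' && python3 to.py 572 -293 120 90
python3 - <<'E'
from h import *
p2,d=imaging.capture("side");cv2.imwrite("pics/side2.png",cv2.resize(p2[170:300,320:480,::-1],None,fx=4,fy=4))
E
```

```text
time_s: 4.12
eef_pos: [423.7, -15.3, 4.3]
ee_rot: [0.0, -0.383, 0.924, -0.0]
force: [-1.4, -0.4, 6.6]
grip_width: 0.244
t 4.12 pos [423.7 -15.3   4.3] jawyaw 135.0 tilt z [ 0.001 -0.    -1.   ] F [-1.4 -0.4  6.6] grip 20.8 q6 -2.67
rz 0.785 then linear x,y,z -148.3 -277.7 -115.7
time_s: 4.78
eef_pos: [423.6, -15.2, 63.1]
ee_rot: [0.0, -0.383, 0.924, -0.0]
force: [-0.3, 1.0, -1.8]
grip_width: 0.239
t 4.78 pos [423.6 -15.2  63.1] jawyaw 135.0 tilt z [ 0.001 -0.    -1.   ] F [-0.3  1.  -1.8] grip 20.4 q6 -2.67
rz 0.785 then linear x,y,z -148.4 -277.8 -56.9
```

View pics/side2.png

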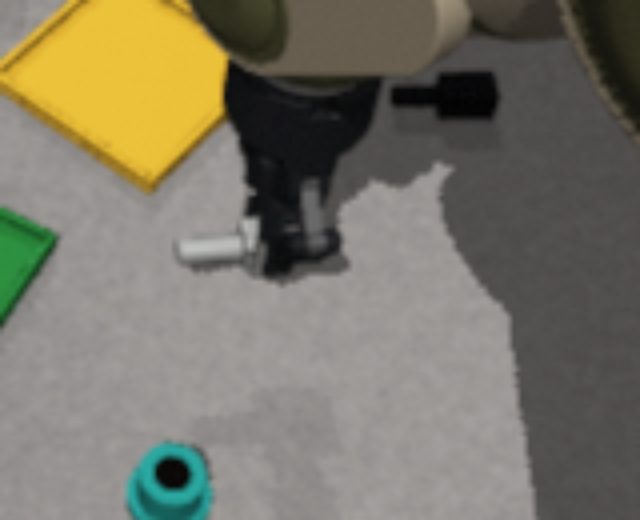

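Pin held: its nose is visible to the left at crop (210,250), and the opening reads about 20.5 mm. Lift with rotation, then travel.

```bash
python3 -m creep '[{"grip":18,"linear":[0,0,-6],"rot":[0,0,0.0785]},{"grip":18,"linear":[0,0,-6],"rot":[0,0,0.0785]},{"grip":18,"linear":[0,0,-6],"rot":[0,0,0.0785]},{"grip":18,"linear":[0,0,-6],"rot":[0,0,0.0785]},{"grip":18,"linear":[0,0,-6],"rot":[0,0,0.0785]},{"grip":18,"linear":[0,0,0],"rot":[0,0,0.0785]},{"grip":18,"linear":[0,0,0],"rot":[0,0,0.0785]},{"grip":18,"linear":[0,0,0],"rot":[0,0,0.0785]},{"grip":18,"linear":[0,0,0],"rot":[0,0,0.0785]},{"grip":18,"linear":[0,0,0],"rot":[0,0,0.0785]}]' && python3 to.py 560 -293 80 90
```

```text
time_s: 5.67
eef_pos: [422.9, -15.1, 91.9]
ee_rot: [-0.001, 0.002, 1.0, 0.0]
force: [-0.1, -0.3, -1.9]
grip_width: 0.243
t 5.67 pos [422.9 -15.1  91.9] jawyaw 89.8 tilt z [-0.002  0.001 -1.   ] F [-0.1 -0.3 -1.9] grip 20.8 q6 -1.88
rz -0.004 then linear x,y,z -137.1 -277.9 11.9
```

```bash
python3 -m creep '[{"grip":18,"linear":[-7,-15,0],"rot":[0,0,0]},{"grip":18,"linear":[-13,-27,0],"rot":[0,0,0]},{"grip":18,"linear":[-13,-27,0],"rot":[0,0,0]},{"grip":18,"linear":[-13,-27,0],"rot":[0,0,0]},{"grip":18,"linear":[-13,-27,0],"rot":[0,0,0]},{"grip":18,"linear":[-13,-27,0],"rot":[0,0,0]},{"grip":18,"linear":[-13,-27,0],"rot":[0,0,0]},{"grip":18,"linear":[-13,-27,0],"rot":[0,0,0]},{"grip":18,"linear":[-13,-27,0],"rot":[0,0,0]},{"grip":18,"linear":[-13,-27,0],"rot":[0,0,0]},{"grip":18,"linear":[-12,-20,0],"rot":[0,0,0]},{"grip":18,"linear":[0,0,0],"rot":[0,0,0]}]' && python3 -m creep '[{"grip":18,"linear":[0,0,0],"rot":[0,0,0]},{"grip":18,"linear":[0,0,0],"rot":[0,0,0]}]' && python3 to.py 560 -293 30 90
```

```text
time_s: 6.67
eef_pos: [560.1, -296.6, 91.0]
ee_rot: [-0.0, 0.001, 1.0, -0.0]
force: [0.3, -0.5, -1.8]
grip_width: 0.241
time_s: 6.83
eef_pos: [558.9, -292.4, 91.5]
ee_rot: [-0.001, -0.0, 1.0, 0.001]
force: [0.3, 0.4, -1.8]
grip_width: 0.244
t 6.83 pos [ 558.9 -292.4   91.5] jawyaw 90.0 tilt z [-0.002  0.002 -1.   ] F [ 0.3  0.4 -1.8] grip 20.9 q6 -2.24
rz 0.0 then linear x,y,z -1.1 -0.6 61.5
```

```bash
python3 -m creep '[{"grip":18,"linear":[-1,-0.6,9],"rot":[0,0,0]},{"grip":18,"linear":[0,0,13],"rot":[0,0,0]},{"grip":18,"linear":[0,0,14],"rot":[0,0,0]},{"grip":18,"linear":[0,0,14],"rot":[0,0,0]},{"grip":18,"linear":[0,0,12],"rot":[0,0,0]},{"grip":18,"linear":[0,0,8],"rot":[0,0,0]},{"grip":18,"linear":[0,0,5],"rot":[0,0,0]},{"grip":18,"linear":[0,0,3],"rot":[0,0,0]},{"grip":18,"linear":[0,0,0],"rot":[0,0,0]},{"grip":18,"linear":[0,0,0],"rot":[0,0,0]}]'  && python3 to.py 560 -293 9.3 90
python3 - <<'E'
from h import *
p2,d=imaging.capture("side");cv2.imwrite("pics/side3.png",cv2.resize(p2[80:210,320:480,::-1],None,fx=4,fy=4))
E
```

```text
time_s: 7.67
eef_pos: [560.8, -293.9, 15.2]
ee_rot: [0.0, -0.0, 1.0, -0.0]
force: [0.3, -0.6, -1.9]
grip_width: 0.244
t 7.67 pos [ 560.8 -293.9   15.2] jawyaw 90.0 tilt z [ 0.001 -0.001 -1.   ] F [ 0.3 -0.6 -1.9] grip 20.8 q6 -2.24
rz 0.0 then linear x,y,z 0.8 0.9 5.9
```

View pics/side3.png

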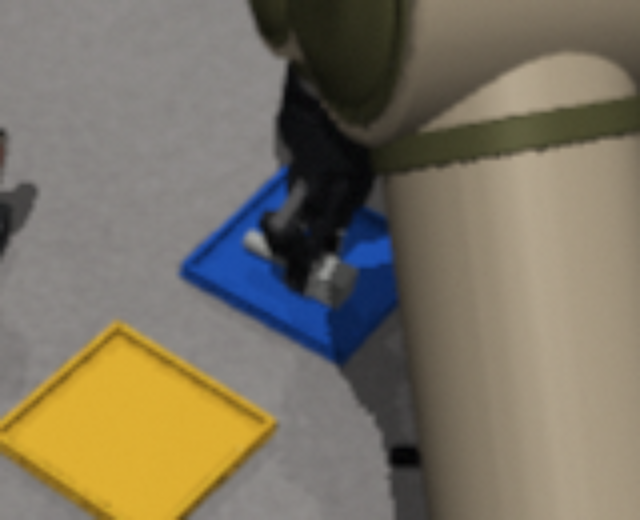

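The pin is inside the blue tray and level (crop (255,245) to (335,280)). I lower it to contact slowly.

```bash
python3 -m creep '[{"grip":18,"linear":[0,0,2],"rot":[0,0,0]},{"grip":18,"linear":[0,0,1.5],"rot":[0,0,0]},{"grip":18,"linear":[0,0,1],"rot":[0,0,0]},{"grip":18,"linear":[0,0,0.5],"rot":[0,0,0]},{"grip":18,"linear":[0,0,0],"rot":[0,0,0]}]'  && python3 to.py 560 -293 9.3 90
python3 -m creep '[{"grip":18,"linear":[0,0,0.5],"rot":[0,0,0]},{"grip":18,"linear":[0,0,0.5],"rot":[0,0,0]},{"grip":18,"linear":[0,0,0],"rot":[0,0,0]}]'  && python3 to.py 560 -293 9.3 90
```

```text
time_s: 8.13
eef_pos: [560.4, -293.8, 9.6]
ee_rot: [-0.0, -0.0, 1.0, 0.0]
force: [-0.3, 0.3, -1.3]
grip_width: 0.244
t 8.13 pos [ 560.4 -293.8    9.6] jawyaw 90.0 tilt z [-0.  0. -1.] F [-0.3  0.3 -1.3] grip 20.9 q6 -2.24
rz 0.0 then linear x,y,z 0.4 0.8 0.3
time_s: 8.38
eef_pos: [560.6, -293.8, 9.4]
ee_rot: [0.0, -0.0, 1.0, -0.0]
force: [-3.2, 1.6, 4.3]
grip_width: 0.241
t 8.38 pos [ 560.6 -293.8    9.4] jawyaw 90.0 tilt z [ 0. -0. -1.] F [-3.2  1.6  4.3] grip 20.6 q6 -2.24
rz 0.0 then linear x,y,z 0.6 0.8 0.1
```

Contact (+4 N). Release and rise.

```bash
python3 -m creep '[{"grip":30,"linear":[0,0,0],"rot":[0,0,0]},{"grip":30,"linear":[0,0,0],"rot":[0,0,0]},{"grip":30,"linear":[0,0,0],"rot":[0,0,0]},{"grip":30,"linear":[0,0,-3],"rot":[0,0,0]},{"grip":30,"linear":[0,0,-8],"rot":[0,0,0]},{"grip":30,"linear":[0,0,-15],"rot":[0,0,0]},{"grip":30,"linear":[0,0,-20],"rot":[0,0,0]},{"grip":40,"linear":[0,0,-20],"rot":[0,0,0]},{"grip":40,"linear":[0,0,-20],"rot":[0,0,0]},{"grip":40,"linear":[0,0,-10],"rot":[0,0,0]},{"grip":40,"linear":[0,0,0],"rot":[0,0,0]}]'  && python3 to.py 406.5 -218.6 80 128.6
```

```text
time_s: 9.3
eef_pos: [561.4, -294.5, 107.6]
ee_rot: [0.002, -0.0, 1.0, -0.002]
force: [0.6, -0.1, 1.1]
grip_width: 0.468
t 9.3 pos [ 561.4 -294.5  107.6] jawyaw 90.0 tilt z [ 0.004 -0.003 -1.   ] F [ 0.6 -0.1  1.1] grip 40.0 q6 -2.24
rz -0.673 then linear x,y,z 73.7 156.0 27.6
```

```bash
python3 -m creep '[{"grip":40,"linear":[0,0,0],"rot":[0,0,-0.084]},{"grip":40,"linear":[0,0,0],"rot":[0,0,-0.084]},{"grip":40,"linear":[0,0,0],"rot":[0,0,-0.084]},{"grip":40,"linear":[0,0,0],"rot":[0,0,-0.084]},{"grip":40,"linear":[0,0,0],"rot":[0,0,-0.084]},{"grip":40,"linear":[0,0,0],"rot":[0,0,-0.084]},{"grip":40,"linear":[0,0,0],"rot":[0,0,-0.084]},{"grip":40,"linear":[0,0,0],"rot":[0,0,-0.084]}]' && python3 to.py 406.5 -218.6 80 128.6
```

```text
time_s: 9.97
eef_pos: [563.6, -289.0, 103.3]
ee_rot: [-0.005, -0.324, 0.946, -0.002]
force: [-0.1, -0.1, -0.8]
grip_width: 0.466
t 9.97 pos [ 563.6 -289.   103.3] jawyaw 127.8 tilt z [-0.007 -0.007 -1.   ] F [-0.1 -0.1 -0.8] grip 39.8 q6 -2.88
rz -0.014 then linear x,y,z 78.9 153.0 23.3
```

```bash
python3 -m creep '[{"grip":40,"linear":[5,10,0],"rot":[0,0,0]},{"grip":40,"linear":[10,21,0],"rot":[0,0,0]},{"grip":40,"linear":[10,21,0],"rot":[0,0,0]},{"grip":40,"linear":[10,21,0],"rot":[0,0,0]},{"grip":40,"linear":[10,21,0],"rot":[0,0,0]},{"grip":40,"linear":[10,21,0],"rot":[0,0,0]},{"grip":40,"linear":[10,21,0],"rot":[0,0,0]},{"grip":40,"linear":[6,12,0],"rot":[0,0,0]},{"grip":40,"linear":[2.5,8,0],"rot":[0,0,0]},{"grip":40,"linear":[0,0,0],"rot":[0,0,0]},{"grip":40,"linear":[0,0,0],"rot":[0,0,0]},{"grip":40,"linear":[0,0,0],"rot":[0,0,0]}]' && python3 to.py 406.5 -218.6 80 128.6
python3 - <<'E'
from h import *
p2,d=imaging.capture("top");cv2.imwrite("pics/top4.png",p2[:,:,::-1])
p2,d=imaging.capture("side");cv2.imwrite("pics/side4.png",p2[:,:,::-1])
E
```

```text
time_s: 10.97
eef_pos: [418.9, -200.6, 104.6]
ee_rot: [-0.011, -0.316, 0.949, -0.008]
force: [0.3, -0.4, 0.3]
grip_width: 0.47
t 10.97 pos [ 418.9 -200.6  104.6] jawyaw 126.9 tilt z [-0.016 -0.021 -1.   ] F [ 0.3 -0.4  0.3] grip 40.2 q6 -2.88
rz -0.03 then linear x,y,z 20.9 -6.3 24.6
```

View pics/top4.png

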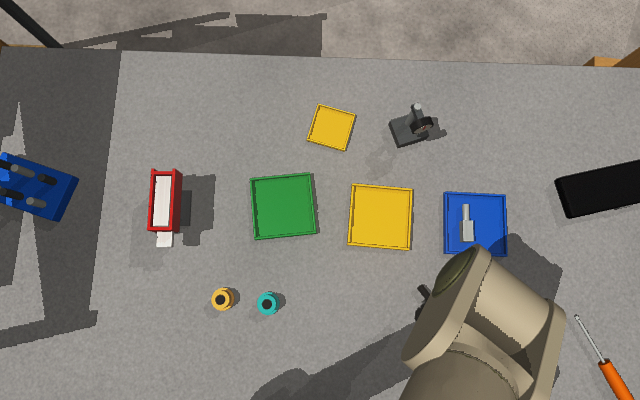

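View pics/side4.png

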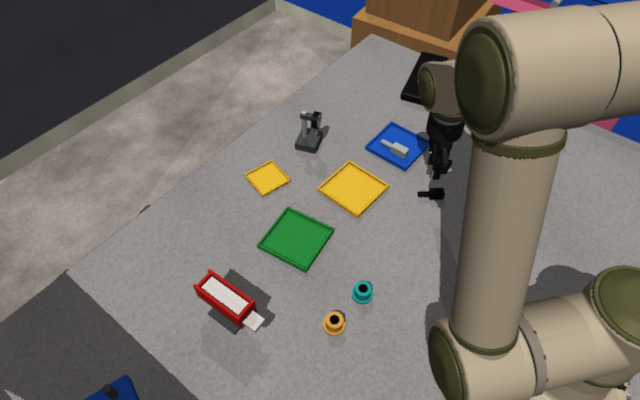

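The bright pin lies flat in the blue tray (466,223). The black pin is still in place under the gripper (433,194 in the side view). Joint 6 has saturated at its limit, though, leaving a slight tilt, so I turn the wrist back by half a turn for the same grasp.

```bash
cat >> to.py <<'E'
    Mt=np.c_[X,Y,[0,0,-1]]; rv=Ro.from_matrix(M.T@Mt).as_rotvec(); print("rotvec tool",rv.round(3),"lin in present tool",(M.T@d).round(1))
E
python3 -m creep '[{"grip":40,"linear":[0,0,0],"rot":[0,0,0.12]},{"grip":40,"linear":[0,0,0],"rot":[0,0,0.12]},{"grip":40,"linear":[0,0,0],"rot":[0,0,0.12]},{"grip":40,"linear":[0,0,0],"rot":[0,0,0.12]},{"grip":40,"linear":[0,0,0],"rot":[0,0,0.12]},{"grip":40,"linear":[0,0,0],"rot":[0,0,0.12]},{"grip":40,"linear":[0,0,0],"rot":[0,0,0.12]},{"grip":40,"linear":[0,0,0],"rot":[0,0,0.12]},{"grip":40,"linear":[0,0,0],"rot":[0,0,0.12]},{"grip":40,"linear":[0,0,0],"rot":[0,0,0.12]},{"grip":40,"linear":[0,0,0],"rot":[0,0,0.12]},{"grip":40,"linear":[0,0,0],"rot":[0,0,0.12]}]'
python3 -m creep '[{"grip":40,"linear":[0,0,0],"rot":[0,0,0.12]},{"grip":40,"linear":[0,0,0],"rot":[0,0,0.12]},{"grip":40,"linear":[0,0,0],"rot":[0,0,0.12]},{"grip":40,"linear":[0,0,0],"rot":[0,0,0.12]},{"grip":40,"linear":[0,0,0],"rot":[0,0,0.12]},{"grip":40,"linear":[0,0,0],"rot":[0,0,0.12]},{"grip":40,"linear":[0,0,0],"rot":[0,0,0.12]},{"grip":40,"linear":[0,0,0],"rot":[0,0,0.12]},{"grip":40,"linear":[0,0,0],"rot":[0,0,0.12]},{"grip":40,"linear":[0,0,0],"rot":[0,0,0.12]},{"grip":40,"linear":[0,0,0],"rot":[0,0,0.12]},{"grip":40,"linear":[0,0,0],"rot":[0,0,0.12]}]'
python3 -m creep '[{"grip":40,"linear":[0,0,0],"rot":[0,0,0.1]},{"grip":40,"linear":[0,0,0],"rot":[0,0,0.1]},{"grip":40,"linear":[0,0,0],"rot":[0,0,0]},{"grip":40,"linear":[0,0,0],"rot":[0,0,0]},{"grip":40,"linear":[0,0,0],"rot":[0,0,0]}]'; python3 to.py 406.5 -218.6 80 -51.4
```

```text
time_s: 12.07
eef_pos: [418.6, -200.4, 104.6]
ee_rot: [-0.003, 0.391, 0.92, -0.013]
force: [-0.5, -0.6, 0.4]
grip_width: 0.468
time_s: 13.07
eef_pos: [418.7, -200.4, 104.6]
ee_rot: [0.006, 0.901, 0.434, -0.012]
force: [0.1, -0.2, 0.5]
grip_width: 0.469
time_s: 13.48
eef_pos: [418.4, -200.2, 104.7]
ee_rot: [0.007, 0.938, 0.346, -0.011]
force: [-0.5, -0.5, 0.3]
grip_width: 0.47
t 13.48 pos [ 418.4 -200.2  104.7] jawyaw -49.4 tilt z [-0.016 -0.021 -1.   ] F [-0.5 -0.5  0.3] grip 40.2 q6 0.2
rz 0.034 then linear x,y,z -20.8 6.9 24.7
rotvec tool [0.006 0.026 0.034] lin in present tool [-20.3   6.1  25.2]
```

```bash
python3 -m creep '[{"grip":40,"linear":[0,0,0],"rot":[0.006,0.026,0.034]},{"grip":40,"linear":[-7,2.3,0],"rot":[0,0,0]},{"grip":40,"linear":[-7,2.3,0],"rot":[0,0,0]},{"grip":40,"linear":[-6.8,2.3,0],"rot":[0,0,0]},{"grip":40,"linear":[0,0,15],"rot":[0,0,0]},{"grip":40,"linear":[0,0,15],"rot":[0,0,0]},{"grip":40,"linear":[0,0,15],"rot":[0,0,0]},{"grip":40,"linear":[0,0,15],"rot":[0,0,0]},{"grip":40,"linear":[0,0,5],"rot":[0,0,0]},{"grip":40,"linear":[0,0,0],"rot":[0,0,0]},{"grip":40,"linear":[0,0,0],"rot":[0,0,0]},{"grip":40,"linear":[0,0,0],"rot":[0,0,0]}]'; python3 to.py 406.5 -218.6 4 -51.4
python3 - <<'E'
from h import *
p2,d=imaging.capture("side");cv2.imwrite("pics/side5.png",cv2.resize(p2[130:230,360:490,::-1],None,fx=5,fy=5))
E
```

```text
time_s: 14.48
eef_pos: [406.6, -218.9, 40.5]
ee_rot: [0.001, 0.944, 0.329, 0.0]
force: [0.8, 0.4, -0.0]
grip_width: 0.469
t 14.48 pos [ 406.6 -218.9   40.5] jawyaw -51.6 tilt z [ 0.001 -0.001 -1.   ] F [ 0.8  0.4 -0. ] grip 40.1 q6 0.15
rz -0.003 then linear x,y,z 0.1 -0.3 36.5
rotvec tool [ 0.002 -0.    -0.003] lin in present tool [ 0.1 -0.4 36.5]
```

View pics/side5.png

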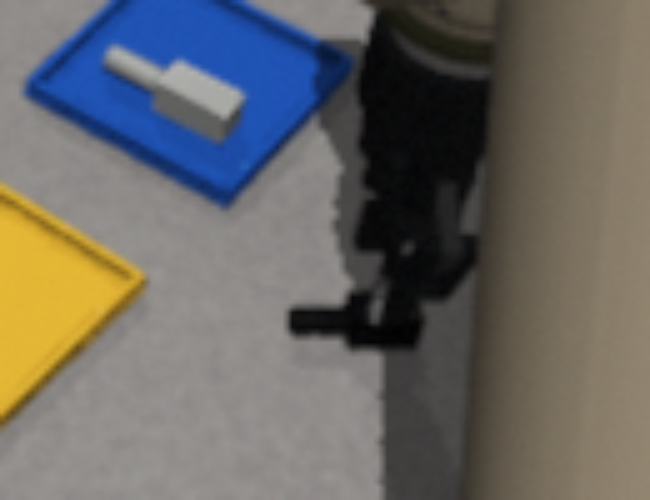

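The fingers straddle the black pin's shank at crop (385,320). I go down and close.

```bash
python3 -m creep '[{"grip":40,"linear":[0,0,8],"rot":[0,0,0]},{"grip":40,"linear":[0,0,10],"rot":[0,0,0]},{"grip":40,"linear":[0,0,10],"rot":[0,0,0]},{"grip":40,"linear":[0,0,5],"rot":[0,0,0]},{"grip":40,"linear":[0,0,3],"rot":[0,0,0]},{"grip":18,"linear":[0,0,0],"rot":[0,0,0]},{"grip":18,"linear":[0,0,0],"rot":[0,0,0]},{"grip":18,"linear":[0,0,0],"rot":[0,0,0]},{"grip":18,"linear":[0,0,0],"rot":[0,0,0]},{"grip":18,"linear":[0,0,0],"rot":[0,0,0]},{"grip":18,"linear":[0,0,0],"rot":[0,0,0]}]' 60; python3 to.py
python3 -m creep '[{"grip":18,"linear":[0,0,-3],"rot":[0,0,0]},{"grip":18,"linear":[0,0,-8],"rot":[0,0,0]},{"grip":18,"linear":[0,0,-12],"rot":[0,0,0]},{"grip":18,"linear":[0,0,-14],"rot":[0,0,0]},{"grip":18,"linear":[0,0,-14],"rot":[0,0,0]},{"grip":18,"linear":[0,0,-14],"rot":[0,0,0]},{"grip":18,"linear":[0,0,-14],"rot":[0,0,0]},{"grip":18,"linear":[0,0,-6],"rot":[0,0,0]},{"grip":18,"linear":[0,0,0],"rot":[0,0,0]},{"grip":18,"linear":[0,0,0],"rot":[0,0,0]}]'; python3 to.py 563 -342 80 -90
```

```text
time_s: 15.45
eef_pos: [406.3, -218.5, 3.8]
ee_rot: [0.0, 0.944, 0.329, 0.0]
force: [-0.6, 0.0, -1.5]
grip_width: 0.242
t 15.45 pos [ 406.3 -218.5    3.8] jawyaw -51.6 tilt z [ 0. -0. -1.] F [-0.6  0.  -1.5] grip 20.7 q6 0.15
time_s: 16.28
eef_pos: [406.2, -218.4, 88.7]
ee_rot: [0.0, 0.944, 0.329, 0.0]
force: [-0.7, -0.1, -2.1]
grip_width: 0.246
t 16.28 pos [ 406.2 -218.4   88.7] jawyaw -51.6 tilt z [ 0. -0. -1.] F [-0.7 -0.1 -2.1] grip 21.0 q6 0.15
rz 0.671 then linear x,y,z 156.8 123.6 8.7
rotvec tool [ 0.    -0.     0.671] lin in present tool [ 46.  194.3   8.8]
```

```bash
python3 -m creep '[{"grip":18,"linear":[0,0,0],"rot":[0,0,0.084]},{"grip":18,"linear":[0,0,0],"rot":[0,0,0.084]},{"grip":18,"linear":[0,0,0],"rot":[0,0,0.084]},{"grip":18,"linear":[0,0,0],"rot":[0,0,0.084]},{"grip":18,"linear":[0,0,0],"rot":[0,0,0.084]},{"grip":18,"linear":[0,0,0],"rot":[0,0,0.084]},{"grip":18,"linear":[0,0,0],"rot":[0,0,0.084]},{"grip":18,"linear":[0,0,0],"rot":[0,0,0.083]},{"grip":18,"linear":[0,0,0],"rot":[0,0,0]}]'
python3 -m creep '[{"grip":18,"linear":[10,8,0],"rot":[0,0,0]},{"grip":18,"linear":[20,16,0],"rot":[0,0,0]},{"grip":18,"linear":[23,18,0],"rot":[0,0,0]},{"grip":18,"linear":[23,18,0],"rot":[0,0,0]},{"grip":18,"linear":[23,18,0],"rot":[0,0,0]},{"grip":18,"linear":[23,18,0],"rot":[0,0,0]},{"grip":18,"linear":[20,16,0],"rot":[0,0,0]},{"grip":18,"linear":[10.8,8.6,0],"rot":[0,0,0]},{"grip":18,"linear":[4,3,0],"rot":[0,0,0]},{"grip":18,"linear":[0,0,0],"rot":[0,0,0]},{"grip":18,"linear":[0,0,0],"rot":[0,0,0]},{"grip":18,"linear":[0,0,0],"rot":[0,0,0]}]'; python3 to.py 563 -342 15 -90
```

```text
time_s: 17.03
eef_pos: [405.9, -218.1, 87.9]
ee_rot: [-0.001, 1.0, -0.002, -0.001]
force: [-0.4, -0.3, -2.8]
grip_width: 0.246
time_s: 18.03
eef_pos: [562.4, -341.4, 88.6]
ee_rot: [-0.0, 1.0, 0.0, -0.0]
force: [-0.1, 0.4, -1.9]
grip_width: 0.239
t 18.03 pos [ 562.4 -341.4   88.6] jawyaw -90.0 tilt z [-0.001  0.001 -1.   ] F [-0.1  0.4 -1.9] grip 20.4 q6 0.85
rz 0.001 then linear x,y,z 0.6 0.6 73.6
rotvec tool [-0.001  0.001  0.001] lin in present tool [ 0.6  0.6 73.6]
```

```bash
python3 -m creep '[{"grip":18,"linear":[0.6,0.6,9],"rot":[0,0,0]},{"grip":18,"linear":[0,0,13],"rot":[0,0,0]},{"grip":18,"linear":[0,0,14],"rot":[0,0,0]},{"grip":18,"linear":[0,0,14],"rot":[0,0,0]},{"grip":18,"linear":[0,0,12],"rot":[0,0,0]},{"grip":18,"linear":[0,0,8],"rot":[0,0,0]},{"grip":18,"linear":[0,0,4],"rot":[0,0,0]},{"grip":18,"linear":[0,0,2],"rot":[0,0,0]},{"grip":18,"linear":[0,0,1.5],"rot":[0,0,0]},{"grip":18,"linear":[0,0,0.8],"rot":[0,0,0]},{"grip":18,"linear":[0,0,0],"rot":[0,0,0]},{"grip":18,"linear":[0,0,0],"rot":[0,0,0]}]'; python3 to.py 563 -342 8.8 -90
python3 -m creep '[{"grip":18,"linear":[0,0,0.7],"rot":[0,0,0]},{"grip":18,"linear":[0,0,0.5],"rot":[0,0,0]},{"grip":18,"linear":[0,0,0],"rot":[0,0,0]}]'; python3 to.py 563 -342 8.8 -90
```

```text
time_s: 19.03
eef_pos: [563.9, -342.9, 11.0]
ee_rot: [0.0, 1.0, -0.0, 0.0]
force: [-0.4, 1.1, -1.5]
grip_width: 0.242
t 19.03 pos [ 563.9 -342.9   11. ] jawyaw -90.0 tilt z [ 0.001 -0.001 -1.   ] F [-0.4  1.1 -1.5] grip 20.6 q6 0.85
rz -0.0 then linear x,y,z -0.9 -0.9 2.2
rotvec tool [ 0.001 -0.001 -0.   ] lin in present tool [-0.9 -0.9  2.2]
time_s: 19.28
eef_pos: [563.7, -342.7, 9.3]
ee_rot: [0.0, 1.0, -0.0, 0.0]
force: [0.5, 1.0, -1.8]
grip_width: 0.243
t 19.28 pos [ 563.7 -342.7    9.3] jawyaw -90.0 tilt z [ 0. -0. -1.] F [ 0.5  1.  -1.8] grip 20.8 q6 0.85
rz -0.0 then linear x,y,z -0.7 -0.7 0.5
rotvec tool [ 0. -0. -0.] lin in present tool [-0.7 -0.7  0.5]
```

```bash
python3 -m creep '[{"grip":18,"linear":[0,0,0.5],"rot":[0,0,0]},{"grip":18,"linear":[0,0,0.2],"rot":[0,0,0]},{"grip":18,"linear":[0,0,0],"rot":[0,0,0]}]'; python3 to.py
```

```text
time_s: 19.53
eef_pos: [563.7, -342.7, 8.7]
ee_rot: [0.0, 1.0, -0.0, 0.0]
force: [-1.0, 0.7, -0.6]
grip_width: 0.243
t 19.53 pos [ 563.7 -342.7    8.7] jawyaw -90.0 tilt z [ 0. -0. -1.] F [-1.   0.7 -0.6] grip 20.8 q6 0.85
```

```bash
python3 -m creep '[{"grip":18,"linear":[0,0,0.4],"rot":[0,0,0]},{"grip":18,"linear":[0,0,0],"rot":[0,0,0]}]'; python3 to.py
```

```text
time_s: 19.7
eef_pos: [563.7, -342.7, 8.7]
ee_rot: [0.0, 1.0, -0.0, 0.0]
force: [-3.3, 1.5, 4.3]
grip_width: 0.243
t 19.7 pos [ 563.7 -342.7    8.7] jawyaw -90.0 tilt z [ 0. -0. -1.] F [-3.3  1.5  4.3] grip 20.8 q6 0.85
```

Contact (+4 N). Release, rise, check, and travel to the bushing.

```bash
python3 -m creep '[{"grip":30,"linear":[0,0,0],"rot":[0,0,0]},{"grip":30,"linear":[0,0,0],"rot":[0,0,0]},{"grip":30,"linear":[0,0,0],"rot":[0,0,0]},{"grip":30,"linear":[0,0,-3],"rot":[0,0,0]},{"grip":30,"linear":[0,0,-8],"rot":[0,0,0]},{"grip":30,"linear":[0,0,-15],"rot":[0,0,0]},{"grip":30,"linear":[0,0,-20],"rot":[0,0,0]},{"grip":52,"linear":[0,0,-20],"rot":[0,0,0]},{"grip":52,"linear":[0,0,-20],"rot":[0,0,0]},{"grip":52,"linear":[0,0,-14],"rot":[0,0,0]},{"grip":52,"linear":[0,0,0],"rot":[0,0,0]}]'
python3 -m creep '[{"grip":52,"linear":[-5,-17,0],"rot":[0,0,0]},{"grip":52,"linear":[-8,-28,0],"rot":[0,0,0]},{"grip":52,"linear":[-8,-28,0],"rot":[0,0,0]},{"grip":52,"linear":[-8,-28,0],"rot":[0,0,0]},{"grip":52,"linear":[-8,-28,0],"rot":[0,0,0]},{"grip":52,"linear":[-8,-28,0],"rot":[0,0,0]},{"grip":52,"linear":[-8,-28,0],"rot":[0,0,0]},{"grip":52,"linear":[-8,-28,0],"rot":[0,0,0]},{"grip":52,"linear":[-8,-28,0],"rot":[0,0,0]},{"grip":52,"linear":[-8,-28,0],"rot":[0,0,0]},{"grip":52,"linear":[-8,-28,0],"rot":[0,0,0]},{"grip":52,"linear":[-8,-28,0],"rot":[0,0,0]}]'; python3 to.py 401.5 206 90 -90
```

```text
time_s: 20.62
eef_pos: [564.9, -343.7, 112.3]
ee_rot: [0.002, 1.0, -0.0, 0.003]
force: [0.8, -0.2, 0.5]
grip_width: 0.609
time_s: 21.62
eef_pos: [469.8, -16.4, 107.7]
ee_rot: [-0.0, 1.0, -0.0, -0.0]
force: [-0.3, -0.1, 0.5]
grip_width: 0.612
t 21.62 pos [469.8 -16.4 107.7] jawyaw -90.0 tilt z [-0.  0. -1.] F [-0.3 -0.1  0.5] grip 52.2 q6 1.29
rz -0.0 then linear x,y,z -68.3 -222.4 17.7
rotvec tool [-0.  0. -0.] lin in present tool [ -68.4 -222.3   17.8]
```

```bash
python3 -m creep '[{"grip":52,"linear":[-8,-27,0],"rot":[0,0,0]},{"grip":52,"linear":[-8,-27,0],"rot":[0,0,0]},{"grip":52,"linear":[-8,-27,0],"rot":[0,0,0]},{"grip":52,"linear":[-8,-27,0],"rot":[0,0,0]},{"grip":52,"linear":[-8,-27,0],"rot":[0,0,0]},{"grip":52,"linear":[-8,-27,0],"rot":[0,0,0]},{"grip":52,"linear":[-8,-25,0],"rot":[0,0,0]},{"grip":52,"linear":[-7,-20,0],"rot":[0,0,0]},{"grip":52,"linear":[-5,-12,0],"rot":[0,0,0]},{"grip":52,"linear":[0,0,0],"rot":[0,0,0]},{"grip":52,"linear":[0,0,0],"rot":[0,0,0]},{"grip":52,"linear":[0,0,0],"rot":[0,0,0]}]'; python3 to.py 401.5 206 55 -90
python3 - <<'E'
from h import *
p2,d=imaging.capture("top");cv2.imwrite("pics/top6.png",p2[:,:,::-1])
p2,d=imaging.capture("side");cv2.imwrite("pics/side6.png",p2[:,:,::-1])
E
```

```text
time_s: 22.62
eef_pos: [402.9, 200.8, 107.9]
ee_rot: [0.0, 1.0, -0.0, -0.0]
force: [0.5, -0.2, 0.4]
grip_width: 0.608
t 22.62 pos [402.9 200.8 107.9] jawyaw -90.0 tilt z [-0. -0. -1.] F [ 0.5 -0.2  0.4] grip 51.9 q6 1.77
rz -0.001 then linear x,y,z -1.4 -5.2 52.9
rotvec tool [ 0.     0.    -0.001] lin in present tool [-1.4 -5.2 52.9]
```

View pics/side6.png

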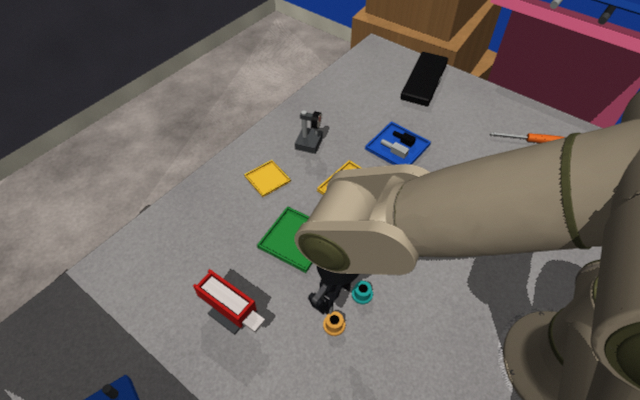

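View pics/top6.png

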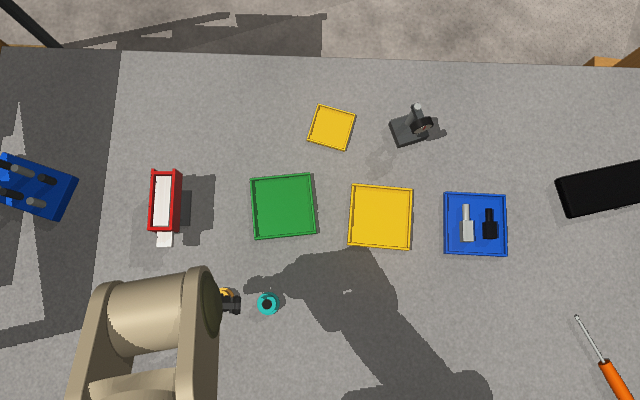

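Both pins lie flat in the blue tray at (467,223) and (490,224). The bushing is still at (334,322) in the side view under the fingers. I centre and go down in stages.

```bash
python3 -m creep '[{"grip":52,"linear":[-0.7,-2.6,8],"rot":[0,0,0]},{"grip":52,"linear":[-0.7,-2.6,12],"rot":[0,0,0]},{"grip":52,"linear":[0,0,14],"rot":[0,0,0]},{"grip":52,"linear":[0,0,14],"rot":[0,0,0]},{"grip":52,"linear":[0,0,10],"rot":[0,0,0]},{"grip":52,"linear":[0,0,5],"rot":[0,0,0]},{"grip":52,"linear":[0,0,0],"rot":[0,0,0]},{"grip":52,"linear":[0,0,0],"rot":[0,0,0]},{"grip":52,"linear":[0,0,0],"rot":[0,0,0]}]'; python3 to.py 401.5 206 11 -90
python3 - <<'E'
from h import *
p2,d=imaging.capture("side");cv2.imwrite("pics/side7.png",cv2.resize(p2[250:350,270:400,::-1],None,fx=6,fy=6))
E
```

```text
time_s: 23.47
eef_pos: [401.7, 206.5, 45.5]
ee_rot: [-0.0, 1.0, -0.0, 0.001]
force: [0.3, 0.1, -0.6]
grip_width: 0.607
t 23.47 pos [401.7 206.5  45.5] jawyaw -90.0 tilt z [ 0.001  0.    -1.   ] F [ 0.3  0.1 -0.6] grip 51.8 q6 1.79
rz -0.0 then linear x,y,z -0.2 0.5 34.5
rotvec tool [-0.    -0.001 -0.   ] lin in present tool [-0.3  0.5 34.5]
```

View pics/side7.png

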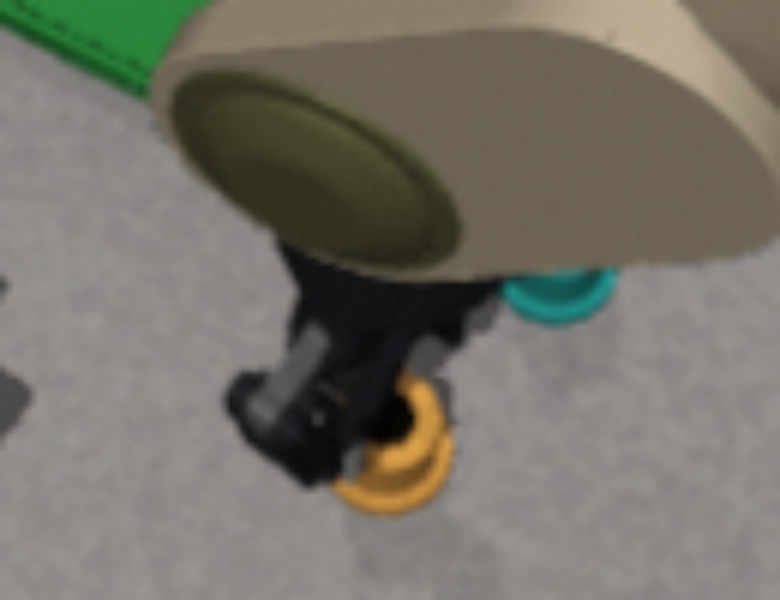

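The fingers straddle the bushing (crop (395,445)) and clear the teal one. I go down and close.

```bash
python3 -m creep '[{"grip":52,"linear":[0,0.3,8],"rot":[0,0,0]},{"grip":52,"linear":[0,0,10],"rot":[0,0,0]},{"grip":52,"linear":[0,0,9],"rot":[0,0,0]},{"grip":52,"linear":[0,0,5],"rot":[0,0,0]},{"grip":52,"linear":[0,0,2],"rot":[0,0,0]},{"grip":52,"linear":[0,0,0],"rot":[0,0,0]}]'; python3 to.py 401.5 206 11 -90
python3 -m creep '[{"grip":32,"linear":[0,0,0],"rot":[0,0,0]},{"grip":32,"linear":[0,0,0],"rot":[0,0,0]},{"grip":32,"linear":[0,0,0],"rot":[0,0,0]},{"grip":32,"linear":[0,0,0],"rot":[0,0,0]},{"grip":32,"linear":[0,0,0],"rot":[0,0,0]}]' 60; python3 to.py 401.5 206 11 -90
```

```text
time_s: 24.02
eef_pos: [401.2, 206.2, 10.7]
ee_rot: [0.0, 1.0, -0.0, -0.0]
force: [0.8, -0.2, -0.3]
grip_width: 0.608
t 24.02 pos [401.2 206.2  10.7] jawyaw -90.0 tilt z [-0.001 -0.    -1.   ] F [ 0.8 -0.2 -0.3] grip 51.9 q6 1.79
rz -0.0 then linear x,y,z 0.3 0.2 -0.3
rotvec tool [ 0.     0.001 -0.   ] lin in present tool [ 0.3  0.2 -0.3]
time_s: 24.43
eef_pos: [401.6, 206.4, 11.7]
ee_rot: [-0.0, 1.0, -0.0, 0.001]
force: [-2.2, 0.7, 5.6]
grip_width: 0.394
t 24.43 pos [401.6 206.4  11.7] jawyaw -90.0 tilt z [ 0.001  0.    -1.   ] F [-2.2  0.7  5.6] grip 33.7 q6 1.79
rz -0.0 then linear x,y,z -0.1 0.4 0.7
rotvec tool [-0.    -0.001 -0.   ] lin in present tool [-0.1  0.4  0.7]
```

```bash
python3 -m creep '[{"grip":32,"linear":[0,0,-3],"rot":[0,0,0]},{"grip":32,"linear":[0,0,-8],"rot":[0,0,0]},{"grip":32,"linear":[0,0,-12],"rot":[0,0,0]},{"grip":32,"linear":[0,0,-14],"rot":[0,0,0]},{"grip":32,"linear":[0,0,-14],"rot":[0,0,0]},{"grip":32,"linear":[0,0,-14],"rot":[0,0,0]},{"grip":32,"linear":[0,0,-14],"rot":[0,0,0]},{"grip":32,"linear":[0,0,-6],"rot":[0,0,0]},{"grip":32,"linear":[0,0,0],"rot":[0,0,0]},{"grip":32,"linear":[0,0,0],"rot":[0,0,0]}]'; python3 to.py 581.5 -115 90 -90
python3 -m creep '[{"grip":32,"linear":[8,14,0],"rot":[0,0,0]},{"grip":32,"linear":[14,25,0],"rot":[0,0,0]},{"grip":32,"linear":[14,25,0],"rot":[0,0,0]},{"grip":32,"linear":[14,25,0],"rot":[0,0,0]},{"grip":32,"linear":[14,25,0],"rot":[0,0,0]},{"grip":32,"linear":[14,25,0],"rot":[0,0,0]},{"grip":32,"linear":[14,25,0],"rot":[0,0,0]},{"grip":32,"linear":[14,25,0],"rot":[0,0,0]},{"grip":32,"linear":[14,25,0],"rot":[0,0,0]},{"grip":32,"linear":[14,25,0],"rot":[0,0,0]},{"grip":32,"linear":[14,25,0],"rot":[0,0,0]},{"grip":32,"linear":[14,25,0],"rot":[0,0,0]}]'; python3 to.py 581.5 -115 90 -90
```

```text
time_s: 25.27
eef_pos: [401.2, 206.2, 96.1]
ee_rot: [0.0, 1.0, -0.0, 0.0]
force: [0.4, 0.1, -1.2]
grip_width: 0.397
t 25.27 pos [401.2 206.2  96.1] jawyaw -90.0 tilt z [ 0. -0. -1.] F [ 0.4  0.1 -1.2] grip 33.9 q6 1.79
rz -0.0 then linear x,y,z 180.3 321.2 6.1
rotvec tool [ 0. -0. -0.] lin in present tool [180.3 321.2   6.1]
time_s: 26.27
eef_pos: [563.3, -84.0, 94.9]
ee_rot: [-0.0, 1.0, -0.0, -0.001]
force: [0.0, 0.3, -1.7]
grip_width: 0.397
t 26.27 pos [563.3 -84.   94.9] jawyaw -90.0 tilt z [-0.002  0.001 -1.   ] F [ 0.   0.3 -1.7] grip 33.9 q6 1.22
rz -0.0 then linear x,y,z 18.2 31.0 4.9
rotvec tool [-0.001  0.002 -0.   ] lin in present tool [18.2 31.   4.8]
```

```bash
python3 -m creep '[{"grip":32,"linear":[10,18,0],"rot":[0,0,0]},{"grip":32,"linear":[6,10,0],"rot":[0,0,0]},{"grip":32,"linear":[2.3,4.2,5],"rot":[0,0,0]},{"grip":32,"linear":[0,0,12],"rot":[0,0,0]},{"grip":32,"linear":[0,0,14],"rot":[0,0,0]},{"grip":32,"linear":[0,0,14],"rot":[0,0,0]},{"grip":32,"linear":[0,0,12],"rot":[0,0,0]},{"grip":32,"linear":[0,0,9],"rot":[0,0,0]},{"grip":32,"linear":[0,0,6],"rot":[0,0,0]},{"grip":32,"linear":[0,0,3],"rot":[0,0,0]},{"grip":32,"linear":[0,0,0],"rot":[0,0,0]},{"grip":32,"linear":[0,0,0],"rot":[0,0,0]}]'; python3 to.py 581.5 -115 16.4 -90
python3 - <<'E'
from h import *
p2,d=imaging.capture("side");cv2.imwrite("pics/side8.png",cv2.resize(p2[120:230,290:440,::-1],None,fx=5,fy=5))
E
```

```text
time_s: 27.27
eef_pos: [581.8, -115.0, 21.5]
ee_rot: [0.0, 1.0, -0.0, 0.0]
force: [0.3, -0.1, -0.9]
grip_width: 0.396
t 27.27 pos [ 581.8 -115.    21.5] jawyaw -90.0 tilt z [ 0.001 -0.    -1.   ] F [ 0.3 -0.1 -0.9] grip 33.8 q6 1.18
rz -0.0 then linear x,y,z -0.3 -0.0 5.1
rotvec tool [ 0.    -0.001 -0.   ] lin in present tool [-0.3 -0.   5.1]
```

View pics/side8.png

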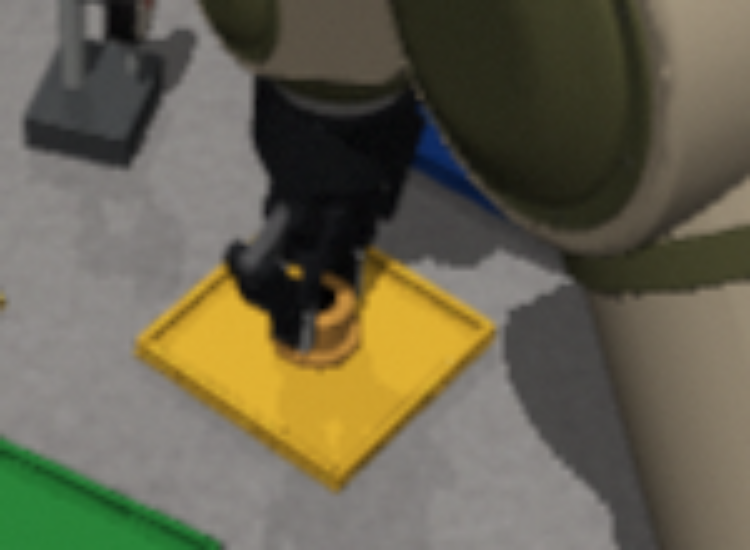

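The bushing hangs upright in the middle of the large yellow tray (crop (320,330)). I ease it down.

```bash
python3 -m creep '[{"grip":32,"linear":[0,0,1.5],"rot":[0,0,0]},{"grip":32,"linear":[0,0,1.5],"rot":[0,0,0]},{"grip":32,"linear":[0,0,1],"rot":[0,0,0]},{"grip":32,"linear":[0,0,0.6],"rot":[0,0,0]},{"grip":32,"linear":[0,0,0],"rot":[0,0,0]}]'; python3 to.py
python3 -m creep '[{"grip":32,"linear":[0,0,0.5],"rot":[0,0,0]},{"grip":32,"linear":[0,0,0.3],"rot":[0,0,0]},{"grip":32,"linear":[0,0,0],"rot":[0,0,0]}]'; python3 to.py
```

```text
time_s: 27.73
eef_pos: [581.6, -115.0, 16.8]
ee_rot: [0.0, 1.0, -0.0, 0.0]
force: [-1.8, 0.0, 1.4]
grip_width: 0.393
t 27.73 pos [ 581.6 -115.    16.8] jawyaw -90.0 tilt z [ 0. -0. -1.] F [-1.8  0.   1.4] grip 33.6 q6 1.18
time_s: 27.98
eef_pos: [581.7, -115.0, 16.7]
ee_rot: [0.0, 1.0, -0.0, 0.0]
force: [-4.8, 1.0, 10.2]
grip_width: 0.392
t 27.98 pos [ 581.7 -115.    16.7] jawyaw -90.0 tilt z [ 0. -0. -1.] F [-4.8  1.  10.2] grip 33.4 q6 1.18
```

Contact (+10 N, set down). Release, rise, and travel toward the chute.

```bash
python3 -m creep '[{"grip":52,"linear":[0,0,0],"rot":[0,0,0]},{"grip":52,"linear":[0,0,0],"rot":[0,0,0]},{"grip":52,"linear":[0,0,0],"rot":[0,0,0]},{"grip":52,"linear":[0,0,-3],"rot":[0,0,0]},{"grip":52,"linear":[0,0,-10],"rot":[0,0,0]},{"grip":52,"linear":[0,0,-18],"rot":[0,0,0]},{"grip":52,"linear":[0,0,-22],"rot":[0,0,0]},{"grip":52,"linear":[0,0,-22],"rot":[0,0,0]},{"grip":52,"linear":[0,0,-20],"rot":[0,0,-0.038]},{"grip":52,"linear":[0,0,-8],"rot":[0,0,0]},{"grip":52,"linear":[0,0,0],"rot":[0,0,0]},{"grip":52,"linear":[0,0,0],"rot":[0,0,0]}]'; python3 to.py 511 315.5 115 -87.8
```

```text
time_s: 28.98
eef_pos: [581.4, -114.9, 118.4]
ee_rot: [-0.0, 1.0, 0.018, 0.0]
force: [0.2, -1.0, -0.1]
grip_width: 0.609
t 28.98 pos [ 581.4 -114.9  118.4] jawyaw -87.9 tilt z [ 0.  0. -1.] F [ 0.2 -1.  -0.1] grip 52.0 q6 1.14
rz -0.001 then linear x,y,z -53.8 -432.8 3.4
rotvec tool [-0.    -0.    -0.001] lin in present tool [ -54.5 -432.7    3.5]
```

```bash
python3 -m creep '[{"grip":52,"linear":[-2,-14,0],"rot":[0,0,0]},{"grip":52,"linear":[-3,-26,0],"rot":[0,0,0]},{"grip":52,"linear":[-3,-26,0],"rot":[0,0,0]},{"grip":52,"linear":[-3,-26,0],"rot":[0,0,0]},{"grip":52,"linear":[-3,-26,0],"rot":[0,0,0]},{"grip":52,"linear":[-3,-26,0],"rot":[0,0,0]},{"grip":52,"linear":[-3,-26,0],"rot":[0,0,0]},{"grip":52,"linear":[-4,-26,0],"rot":[0,0,0]},{"grip":52,"linear":[-4,-26,0],"rot":[0,0,0]},{"grip":52,"linear":[-4,-26,0],"rot":[0,0,0]},{"grip":52,"linear":[-4,-26,0],"rot":[0,0,0]},{"grip":52,"linear":[-4,-26,0],"rot":[0,0,0]}]'
python3 -m creep '[{"grip":52,"linear":[-4,-26,0],"rot":[0,0,0]},{"grip":52,"linear":[-4,-26,0],"rot":[0,0,0]},{"grip":52,"linear":[-3,-25,0],"rot":[0,0,0]},{"grip":52,"linear":[-2,-24,0],"rot":[0,0,0]},{"grip":52,"linear":[-1,-16,0],"rot":[0,0,0]},{"grip":52,"linear":[0,-10,0],"rot":[0,0,0]},{"grip":52,"linear":[0,-5,0],"rot":[0,0,0]},{"grip":52,"linear":[0,0,0],"rot":[0,0,0]},{"grip":52,"linear":[0,0,0],"rot":[0,0,0]},{"grip":52,"linear":[0,0,0],"rot":[0,0,0]}]';python3 to.py 511 315.5 80 -87.8
python3 - <<'E'
from h import *
p2,d=imaging.capture("top");cv2.imwrite("pics/top9.png",p2[:,:,::-1])
p2,d=imaging.capture("side");cv2.imwrite("pics/side9.png",p2[:,:,::-1])
E
```

```text
time_s: 29.98
eef_pos: [528.7, 185.1, 117.4]
ee_rot: [0.0, 1.0, 0.019, -0.001]
force: [0.9, -0.4, -0.4]
grip_width: 0.61
time_s: 30.82
eef_pos: [511.4, 313.8, 118.6]
ee_rot: [0.0, 1.0, 0.018, -0.0]
force: [-0.3, -0.0, 0.7]
grip_width: 0.613
t 30.82 pos [511.4 313.8 118.6] jawyaw -87.9 tilt z [-0. -0. -1.] F [-0.3 -0.   0.7] grip 52.3 q6 1.89
rz -0.002 then linear x,y,z -0.4 -1.7 38.6
rotvec tool [ 0.     0.    -0.002] lin in present tool [-0.4 -1.7 38.6]
```

View pics/side9.png

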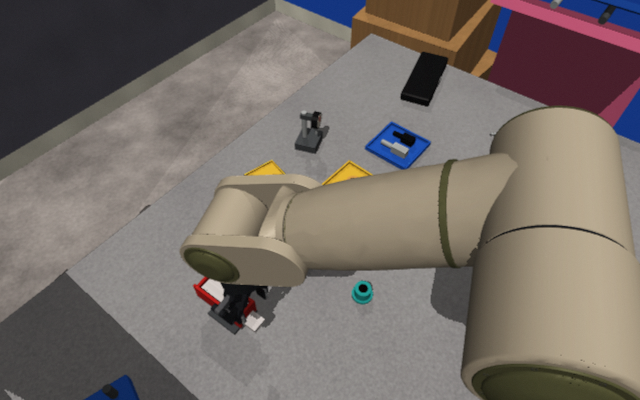

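View pics/top9.png

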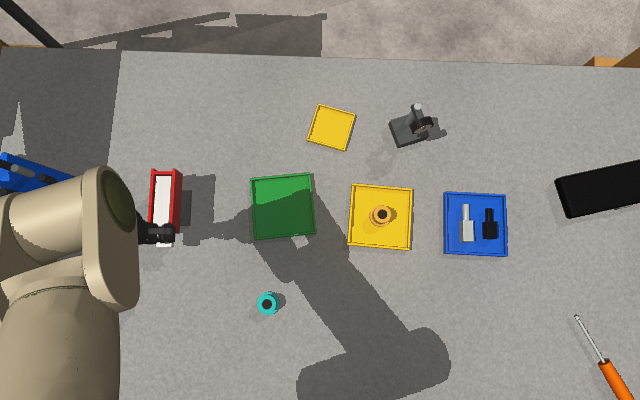

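The bushing stands in the large yellow tray (382,214) and the chute is untouched. The fingers are over the blank's end (165,236). I go down in stages.

```bash
python3 -m creep '[{"grip":52,"linear":[-0.2,-0.8,5],"rot":[0,0,0]},{"grip":52,"linear":[-0.2,-0.8,9],"rot":[0,0,0]},{"grip":52,"linear":[0,0,10],"rot":[0,0,0]},{"grip":52,"linear":[0,0,9],"rot":[0,0,0]},{"grip":52,"linear":[0,0,5],"rot":[0,0,0]},{"grip":52,"linear":[0,0,0],"rot":[0,0,0]},{"grip":52,"linear":[0,0,0],"rot":[0,0,0]},{"grip":52,"linear":[0,0,0],"rot":[0,0,0]}]';python3 to.py 511 315.5 51.5 -87.8
python3 - <<'E'
from h import *
p,d=imaging.capture("top");
p2,d=imaging.capture("side");cv2.imwrite("pics/side10.png",np.hstack([cv2.resize(q,(400,400),interpolation=cv2.INTER_CUBIC) for q in (p2[270:350,190:270,::-1],p[170:250,130:210,::-1])]))
E
```

```text
time_s: 31.58
eef_pos: [511.1, 316.3, 81.1]
ee_rot: [-0.0, 1.0, 0.019, 0.0]
force: [0.2, 0.6, 0.6]
grip_width: 0.607
t 31.58 pos [511.1 316.3  81.1] jawyaw -87.8 tilt z [ 0.001  0.    -1.   ] F [0.2 0.6 0.6] grip 51.8 q6 1.89
rz -0.001 then linear x,y,z -0.1 0.8 29.6
rotvec tool [-0.    -0.001 -0.001] lin in present tool [-0.1  0.8 29.6]
```

View pics/side10.png

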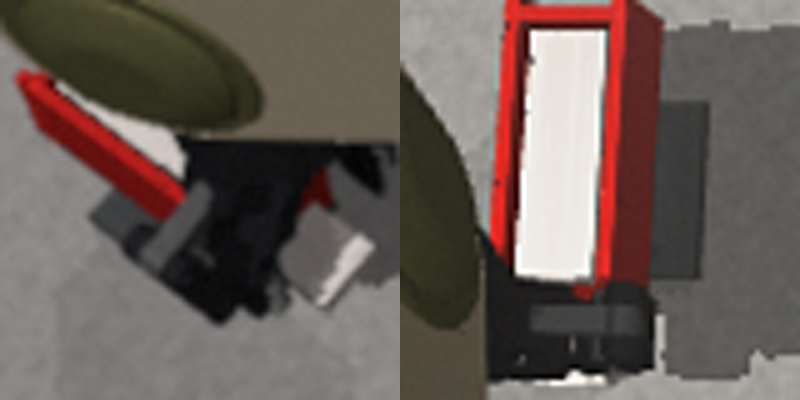

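```bash
python3 -m creep '[{"grip":52,"linear":[-2,0.7,0],"rot":[0,0,0]},{"grip":52,"linear":[0,0,7],"rot":[0,0,0]},{"grip":52,"linear":[0,0,9],"rot":[0,0,0]},{"grip":52,"linear":[0,0,7],"rot":[0,0,0]},{"grip":52,"linear":[0,0,4],"rot":[0,0,0]},{"grip":52,"linear":[0,0,2.3],"rot":[0,0,0]},{"grip":52,"linear":[0,0,0],"rot":[0,0,0]},{"grip":52,"linear":[0,0,0],"rot":[0,0,0]},{"grip":52,"linear":[0,0,0],"rot":[0,0,0]}]';python3 to.py 509 315.5 51.5 -87.8
python3 - <<'E'
from h import *
p,d=imaging.capture("top");
p2,d=imaging.capture("side");cv2.imwrite("pics/side11.png",np.hstack([cv2.resize(q,(400,400),interpolation=cv2.INTER_CUBIC) for q in (p2[270:350,190:270,::-1],p[170:250,130:210,::-1])]))
E
```

```text
time_s: 32.43
eef_pos: [509.1, 315.6, 51.7]
ee_rot: [-0.0, 1.0, 0.019, 0.0]
force: [-0.8, 0.2, 1.3]
grip_width: 0.607
t 32.43 pos [509.1 315.6  51.7] jawyaw -87.8 tilt z [ 0.001  0.    -1.   ] F [-0.8  0.2  1.3] grip 51.8 q6 1.89
rz -0.001 then linear x,y,z -0.1 0.1 0.2
rotvec tool [-0.    -0.001 -0.001] lin in present tool [-0.1  0.1  0.2]
```

View pics/side11.png

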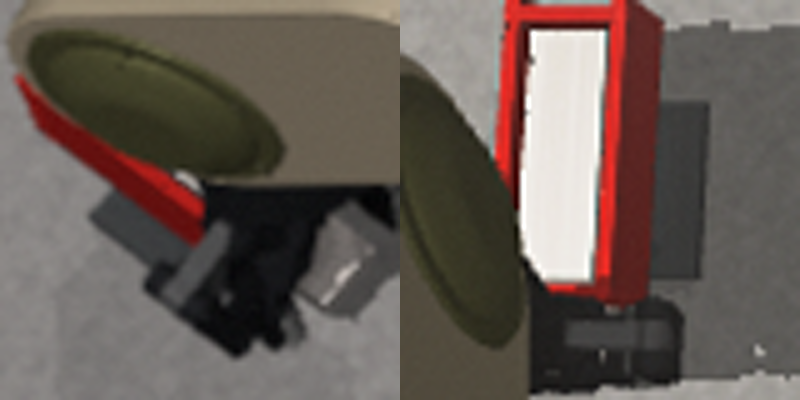

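The fingers straddle the blank's end clear of the wall, with no contact force. I close.

```bash
python3 -m creep '[{"grip":26,"linear":[0,0,0],"rot":[0,0,0]},{"grip":26,"linear":[0,0,0],"rot":[0,0,0]},{"grip":26,"linear":[0,0,0],"rot":[0,0,0]},{"grip":26,"linear":[0,0,0],"rot":[0,0,0]},{"grip":26,"linear":[0,0,0],"rot":[0,0,0]},{"grip":26,"linear":[0,0,0],"rot":[0,0,0]}]' 80;python3 to.py 509 315.5 51.5 -87.8
```

```text
time_s: 33.03
eef_pos: [509.0, 315.5, 52.0]
ee_rot: [0.0, 1.0, 0.019, 0.0]
force: [-1.9, -0.6, 5.8]
grip_width: 0.322
t 33.03 pos [509.  315.5  52. ] jawyaw -87.8 tilt z [ 0.001 -0.    -1.   ] F [-1.9 -0.6  5.8] grip 27.5 q6 1.89
rz -0.001 then linear x,y,z 0.0 -0.0 0.5
rotvec tool [ 0.    -0.001 -0.001] lin in present tool [ 0.  -0.   0.5]
```

```bash
python3 -m creep '[{"grip":26,"linear":[0,0,-0.3],"rot":[0,0,0]},{"grip":26,"linear":[-1,0,0],"rot":[0,0,0]},{"grip":26,"linear":[-3,0,0],"rot":[0,0,0]},{"grip":26,"linear":[-5,0,0],"rot":[0,0,0]},{"grip":26,"linear":[-5,0,0],"rot":[0,0,0]},{"grip":26,"linear":[-5,0,0],"rot":[0,0,0]}]';python3 to.py
python3 - <<'E'
from h import *
p,d=imaging.capture("top");
p2,d=imaging.capture("side");cv2.imwrite("pics/side12.png",np.hstack([cv2.resize(q,(400,400),interpolation=cv2.INTER_CUBIC) for q in (p2[270:350,190:270,::-1],p[170:250,130:210,::-1])]))
E
```

```text
time_s: 33.53
eef_pos: [489.8, 314.8, 52.0]
ee_rot: [-0.0, 1.0, 0.019, 0.001]
force: [4.7, -0.3, 2.7]
grip_width: 0.326
t 33.53 pos [489.8 314.8  52. ] jawyaw -87.8 tilt z [ 0.001  0.    -1.   ] F [ 4.7 -0.3  2.7] grip 27.8 q6 1.9
```

View pics/side12.png

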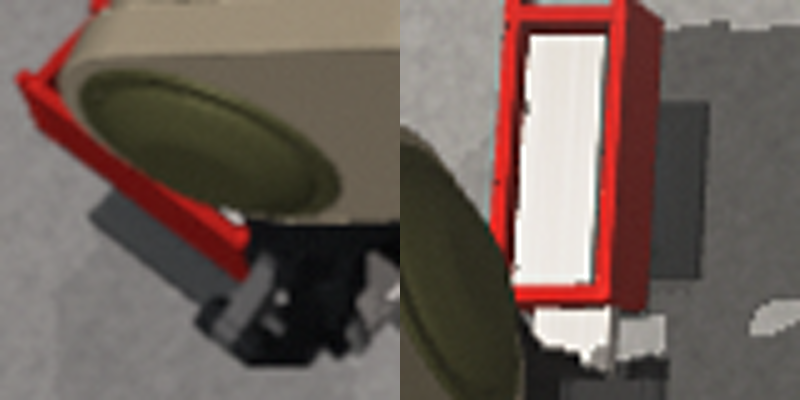

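The blank is following (visible at right crop (570,330)) with about 5 N of drag, and the upper blank stays put. I keep drawing.

```bash
python3 -m creep '[{"grip":26,"linear":[-4,0,0],"rot":[0,0,0]},{"grip":26,"linear":[-5,0,0],"rot":[0,0,0]},{"grip":26,"linear":[-5,0,0],"rot":[0,0,0]},{"grip":26,"linear":[-5,0,0],"rot":[0,0,0]},{"grip":26,"linear":[-5,0,0],"rot":[0,0,0]},{"grip":26,"linear":[-5,0,0],"rot":[0,0,0]},{"grip":26,"linear":[-4,0,0],"rot":[0,0,0]}]';python3 to.py
python3 -m creep '[{"grip":26,"linear":[-4,0,0],"rot":[0,0,0]},{"grip":26,"linear":[-5,0,0],"rot":[0,0,0]},{"grip":26,"linear":[-5,0,0],"rot":[0,0,0]},{"grip":26,"linear":[-5,0,0],"rot":[0,0,0]},{"grip":26,"linear":[-5,0,0],"rot":[0,0,0]},{"grip":26,"linear":[-5,0,0],"rot":[0,0,0]},{"grip":26,"linear":[-6,0,0],"rot":[0,0,0]},{"grip":26,"linear":[-6,0,0],"rot":[0,0,0]},{"grip":26,"linear":[-6,0,0],"rot":[0,0,0]},{"grip":26,"linear":[-4,0,0],"rot":[0,0,0]},{"grip":26,"linear":[0,0,0],"rot":[0,0,0]},{"grip":26,"linear":[0,0,0],"rot":[0,0,0]}]';python3 to.py
python3 - <<'E'
from h import *
p,d=imaging.capture("top");cv2.imwrite("pics/top13.png",p[:,:,::-1])
P=cloud("top",d);np.savez("pics/top13.npz",p=p,d=d)
p2,d=imaging.capture("side");cv2.imwrite("pics/side13.png",p2[:,:,::-1]);np.savez("pics/side13.npz",p=p2,d=d)
cv2.imwrite("pics/z13.png",np.hstack([cv2.resize(q,(400,500),interpolation=cv2.INTER_CUBIC) for q in (p2[260:360,190:270,::-1],p[165:265,130:210,::-1])]))
E
```

```text
time_s: 34.22
eef_pos: [456.1, 313.4, 51.6]
ee_rot: [0.0, 1.0, 0.019, -0.0]
force: [1.4, 0.1, 1.0]
grip_width: 0.324
t 34.22 pos [456.1 313.4  51.6] jawyaw -87.8 tilt z [-0.001 -0.    -1.   ] F [1.4 0.1 1. ] grip 27.6 q6 1.92
time_s: 35.22
eef_pos: [405.9, 311.6, 51.8]
ee_rot: [-0.0, 1.0, 0.019, 0.0]
force: [0.4, 1.0, -1.8]
grip_width: 0.328
t 35.22 pos [405.9 311.6  51.8] jawyaw -87.8 tilt z [ 0.  0. -1.] F [ 0.4  1.  -1.8] grip 28.0 q6 1.96
```

View pics/z13.png

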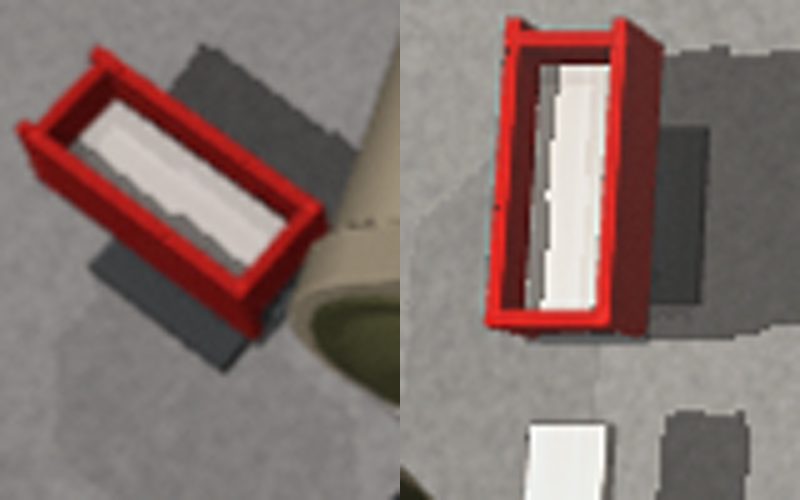

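The blank is out (right crop (568,460)) and both others are still in the chute. I check the heights and flatness of the chute stack and of the held blank.

```bash
python3 - <<'E'
from h import *
for n in("top","side"):
    f=np.load(f"pics/{n}13.npz");p,d=f["p"],f["d"];hsv=cv2.cvtColor(p,cv2.COLOR_RGB2HSV);P=cloud(n,d)
    m=(hsv[...,1]<35)&(hsv[...,2]>165)&(P[...,2]>35)&(P[...,0]<700)&(P[...,1]>250)&(P[...,1]<360)
    nn,l,s,c=cv2.connectedComponentsWithStats(m.astype(np.uint8))
    for i in range(1,nn):
        if s[i,4]<60: continue
        q=P[l==i]; A=np.c_[q[:,:2]-q[:,:2].mean(0),np.ones(len(q))];k=np.linalg.lstsq(A,q[:,2],rcond=None)[0]
        print(n,c[i].round(),"rect",[np.round(x,1) for x in cv2.minAreaRect(q[:,:2].astype(np.float32))],"z",k[2].round(1),"slope x,y",k[:2].round(3),"xmax",np.percentile(q[:,0],98).round(1))
E
```

```text
top [165. 202.] rect [array([587.8, 317.4]), array([93.8, 21. ]), np.float64(1.6)] z 73.8 slope x,y [ 0.001 -0.016] xmax 632.7
top [162. 266.] rect [array([461.1, 314.4]), array([66.6, 31.1]), np.float64(1.4)] z 61.3 slope x,y [-0.013 -0.003] xmax 494.1
side [226. 296.] rect [array([590.4, 315. ]), array([94.9, 22.5]), np.float64(2.6)] z 72.9 slope x,y [-0.007  0.021] xmax 632.0
```

The stack has settled to 73.8/72.9 mm (expected 74) and is flat. The held blank is level at 61.3 mm, with its centre 39 mm ahead of the TCP. I rise, turn to the green tray's angle and travel.

```bash
python3 -m creep '[{"grip":26,"linear":[0,0,-4],"rot":[0,0,0]},{"grip":26,"linear":[0,0,-9],"rot":[0,0,0]},{"grip":26,"linear":[0,0,-11],"rot":[0,0,0]},{"grip":26,"linear":[0,0,-11],"rot":[0,0,0]},{"grip":26,"linear":[0,0,-9],"rot":[0,0,0]},{"grip":26,"linear":[0,0,-4],"rot":[0,0,-0.03]},{"grip":26,"linear":[0,0,0],"rot":[0,0,-0.032]},{"grip":26,"linear":[0,0,0],"rot":[0,0,-0.03]},{"grip":26,"linear":[0,0,0],"rot":[0,0,0]},{"grip":26,"linear":[0,0,0],"rot":[0,0,0]}]';python3 to.py 559.4 86.9 100 -82.5
```

```text
time_s: 36.15
eef_pos: [406.0, 311.6, 100.1]
ee_rot: [-0.0, 0.998, 0.064, 0.0]
force: [0.8, 0.5, -0.4]
grip_width: 0.322
t 36.15 pos [406.  311.6 100.1] jawyaw -82.6 tilt z [ 0.001  0.    -1.   ] F [ 0.8  0.5 -0.4] grip 27.5 q6 1.87
rz -0.002 then linear x,y,z 122.7 242.8 0.1
rotvec tool [-0.    -0.001 -0.002] lin in present tool [1.232e+02 2.425e+02 2.000e-01]
```

```bash
python3 -m creep '[{"grip":26,"linear":[5,10,0],"rot":[0,0,0]},{"grip":26,"linear":[10,20,0],"rot":[0,0,0]},{"grip":26,"linear":[12,24,0],"rot":[0,0,0]},{"grip":26,"linear":[12,24,0],"rot":[0,0,0]},{"grip":26,"linear":[12,24,0],"rot":[0,0,0]},{"grip":26,"linear":[12,24,0],"rot":[0,0,0]},{"grip":26,"linear":[12,24,0],"rot":[0,0,0]},{"grip":26,"linear":[12,24,0],"rot":[0,0,0]},{"grip":26,"linear":[12,24,0],"rot":[0,0,0]},{"grip":26,"linear":[12,21,0],"rot":[0,0,0]},{"grip":26,"linear":[8,14,0],"rot":[0,0,0]},{"grip":26,"linear":[3.8,9.5,0],"rot":[0,0,0]}]'
python3 -m creep '[{"grip":26,"linear":[0,0,0],"rot":[0,0,0]},{"grip":26,"linear":[0,0,0],"rot":[0,0,0]},{"grip":26,"linear":[0,0,5],"rot":[0,0,0]},{"grip":26,"linear":[0,0,10],"rot":[0,0,0]},{"grip":26,"linear":[0,0,14],"rot":[0,0,0]},{"grip":26,"linear":[0,0,14],"rot":[0,0,0]},{"grip":26,"linear":[0,0,12],"rot":[0,0,0]},{"grip":26,"linear":[0,0,8],"rot":[0,0,0]},{"grip":26,"linear":[0,0,4],"rot":[0,0,0]},{"grip":26,"linear":[0,0,0],"rot":[0,0,0]},{"grip":26,"linear":[0,0,0],"rot":[0,0,0]},{"grip":26,"linear":[0,0,0],"rot":[0,0,0]}]';python3 to.py 559.4 86.9 6.5 -82.5
python3 - <<'E'
from h import *
p,d=imaging.capture("top");np.savez("pics/top14.npz",p=p,d=d)
p2,d=imaging.capture("side")
cv2.imwrite("pics/z14.png",np.hstack([cv2.resize(q,(400,400),interpolation=cv2.INTER_CUBIC) for q in (p2[190:290,240:340,::-1],p[160:260,235:335,::-1])]))
E
```

```text
time_s: 37.15
eef_pos: [560.1, 85.1, 99.7]
ee_rot: [0.0, 0.998, 0.064, 0.0]
force: [0.2, 0.3, -1.2]
grip_width: 0.322
time_s: 38.15
eef_pos: [559.5, 87.1, 33.4]
ee_rot: [0.0, 0.998, 0.065, 0.001]
force: [-0.4, 0.3, -0.0]
grip_width: 0.322
t 38.15 pos [559.5  87.1  33.4] jawyaw -82.6 tilt z [ 0.001 -0.    -1.   ] F [-0.4  0.3 -0. ] grip 27.5 q6 1.39
rz -0.001 then linear x,y,z -0.1 0.1 26.9
rotvec tool [ 0.    -0.001 -0.001] lin in present tool [-0.2  0.1 26.9]
```

View pics/z14.png

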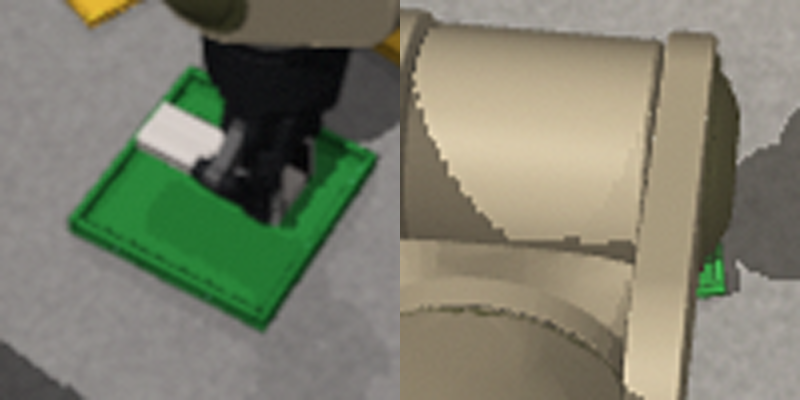

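The blank is level over the green tray. I lower it to contact.

```bash
python3 -m creep '[{"grip":26,"linear":[0,0,5],"rot":[0,0,0]},{"grip":26,"linear":[0,0,7],"rot":[0,0,0]},{"grip":26,"linear":[0,0,6],"rot":[0,0,0]},{"grip":26,"linear":[0,0,3],"rot":[0,0,0]},{"grip":26,"linear":[0,0,2],"rot":[0,0,0]},{"grip":26,"linear":[0,0,1],"rot":[0,0,0]},{"grip":26,"linear":[0,0,0],"rot":[0,0,0]},{"grip":26,"linear":[0,0,0],"rot":[0,0,0]}]';python3 to.py
python3 -m creep '[{"grip":26,"linear":[0,0,1],"rot":[0,0,0]},{"grip":26,"linear":[0,0,0.7],"rot":[0,0,0]},{"grip":26,"linear":[0,0,0],"rot":[0,0,0]}]';python3 to.py
python3 - <<'E'
from h import *
p2,d=imaging.capture("side")
cv2.imwrite("pics/z15.png",cv2.resize(p2[190:290,240:340,::-1],(500,500),interpolation=cv2.INTER_CUBIC))
E
```

```text
time_s: 38.92
eef_pos: [559.2, 87.0, 8.9]
ee_rot: [0.0, 0.998, 0.065, 0.0]
force: [0.0, 0.6, -1.5]
grip_width: 0.323
t 38.92 pos [559.2  87.    8.9] jawyaw -82.6 tilt z [ 0. -0. -1.] F [ 0.   0.6 -1.5] grip 27.5 q6 1.39
time_s: 39.17
eef_pos: [559.3, 87.0, 7.1]
ee_rot: [0.0, 0.998, 0.065, 0.0]
force: [0.5, -0.4, -1.3]
grip_width: 0.326
t 39.17 pos [559.3  87.    7.1] jawyaw -82.6 tilt z [ 0.001 -0.    -1.   ] F [ 0.5 -0.4 -1.3] grip 27.8 q6 1.39
```

View pics/z15.png

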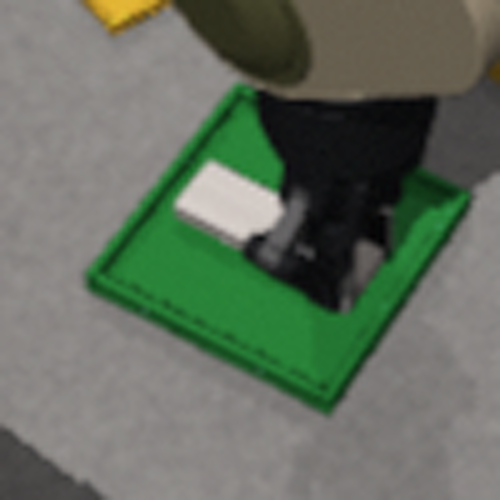

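The blank is inside the tray walls and nearly down. The last fraction of a millimetre:

```bash
python3 -m creep '[{"grip":26,"linear":[0,0,0.4],"rot":[0,0,0]},{"grip":26,"linear":[0,0,0],"rot":[0,0,0]}]';python3 to.py
python3 -m creep '[{"grip":26,"linear":[0,0,0.4],"rot":[0,0,0]},{"grip":26,"linear":[0,0,0],"rot":[0,0,0]}]';python3 to.py
```

```text
time_s: 39.38
eef_pos: [559.2, 87.0, 7.1]
ee_rot: [0.0, 0.998, 0.065, 0.0]
force: [-2.0, 0.2, 4.6]
grip_width: 0.319
t 39.38 pos [559.2  87.    7.1] jawyaw -82.6 tilt z [ 0.001 -0.    -1.   ] F [-2.   0.2  4.6] grip 27.2 q6 1.39
time_s: 39.55
eef_pos: [559.3, 87.0, 7.0]
ee_rot: [0.0, 0.998, 0.065, 0.0]
force: [-3.0, -0.1, 9.1]
grip_width: 0.323
t 39.55 pos [559.3  87.    7. ] jawyaw -82.6 tilt z [ 0.001 -0.    -1.   ] F [-3.  -0.1  9.1] grip 27.6 q6 1.39
```

Contact. Release, rise, and back away to clear the views.

```bash
python3 -m creep '[{"grip":38,"linear":[0,0,0],"rot":[0,0,0]},{"grip":38,"linear":[0,0,0],"rot":[0,0,0]},{"grip":38,"linear":[0,0,0],"rot":[0,0,0]},{"grip":38,"linear":[0,0,-3],"rot":[0,0,0]},{"grip":38,"linear":[0,0,-8],"rot":[0,0,0]},{"grip":38,"linear":[0,0,-15],"rot":[0,0,0]},{"grip":38,"linear":[0,0,-22],"rot":[0,0,0]},{"grip":38,"linear":[0,0,-25],"rot":[0,0,0]},{"grip":38,"linear":[0,0,-25],"rot":[0,0,0]},{"grip":38,"linear":[0,0,-25],"rot":[0,0,0]},{"grip":38,"linear":[0,0,-20],"rot":[0,0,0]},{"grip":38,"linear":[0,0,0],"rot":[0,0,0]}]'
python3 -m creep '[{"grip":38,"linear":[-15,0,-5],"rot":[0,0,0]},{"grip":38,"linear":[-20,0,-10],"rot":[0,0,0]},{"grip":38,"linear":[-20,0,-10],"rot":[0,0,0]},{"grip":38,"linear":[-20,0,-10],"rot":[0,0,0]},{"grip":38,"linear":[-20,0,-10],"rot":[0,0,0]},{"grip":38,"linear":[-20,0,-5],"rot":[0,0,0]},{"grip":38,"linear":[-20,0,0],"rot":[0,0,0]},{"grip":38,"linear":[-20,0,0],"rot":[0,0,0]},{"grip":38,"linear":[-20,0,0],"rot":[0,0,0]},{"grip":38,"linear":[-15,0,0],"rot":[0,0,0]},{"grip":38,"linear":[-8,0,0],"rot":[0,0,0]},{"grip":38,"linear":[0,0,0],"rot":[0,0,0]}]'; python3 to.py
python3 - <<'E'
from h import *
for n in("top","side"):
    p,d=imaging.capture(n);np.savez(f"pics/{n}16.npz",p=p,d=d);cv2.imwrite(f"pics/{n}16.png",p[:,:,::-1])
    hsv=cv2.cvtColor(p,cv2.COLOR_RGB2HSV);P=cloud(n,d);H,S,V=[hsv[...,i].astype(int) for i in range(3)]
    inw=(P[...,0]>150)&(P[...,0]<850)&(abs(P[...,1])<480)&(d>0)
    ms={"white":(V>165)&(S<35)&(P[...,2]>8)&(P[...,2]<100),"black":(V<60)&(P[...,2]>12)&(P[...,2]<35),"brass":(abs(H-18)<6)&(S>100)&(P[...,2]>22)&(P[...,2]<60),"gauge":(P[...,2]>15)&(P[...,0]>720)&(P[...,1]<-100)}
    for k,m in ms.items():
        nn,l,s,c=cv2.connectedComponentsWithStats((m&inw).astype(np.uint8))
        for i in range(1,nn):
            if s[i,4]<60: continue
            q=P[l==i];A=np.c_[q[:,:2]-q[:,:2].mean(0),np.ones(len(q))];kk=np.linalg.lstsq(A,q[:,2],rcond=None)[0]
            r=cv2.minAreaRect(q[:,:2].astype(np.float32))
            print(n,k,c[i].round(),[np.round(x) for x in r],"z",np.median(q[:,2]).round(1),"slope",kk[:2].round(3))
E
```

```text
time_s: 40.55
eef_pos: [560.9, 87.0, 154.2]
ee_rot: [0.0, 0.998, 0.065, 0.004]
force: [0.5, -0.2, 1.0]
grip_width: 0.446
time_s: 41.55
eef_pos: [361.9, 61.4, 199.4]
ee_rot: [0.0, 0.998, 0.065, 0.0]
force: [0.2, -0.2, 0.6]
grip_width: 0.443
t 41.55 pos [361.9  61.4 199.4] jawyaw -82.6 tilt z [ 0. -0. -1.] F [ 0.2 -0.2  0.6] grip 37.8 q6 1.29
top white [165. 202.] [array([588., 317.]), array([94., 21.]), np.float64(2.0)] z 73.7 slope [ 0.001 -0.009]
top white [282. 204.] [array([600.,  93.]), array([97., 29.]), np.float64(7.0)] z 16.9 slope [ 0.002 -0.01 ]
top white [467. 226.] [array([ 572., -292.]), array([21., 77.]), np.float64(88.0)] z 26.4 slope [-0.082 -0.014]
top black [412. 136.] [array([ 773., -174.]), array([56., 69.]), np.float64(20.0)] z 21.4 slope [ 0.096 -0.086]
top black [489. 226.] [array([ 571., -341.]), array([23., 61.]), np.float64(90.0)] z 25.8 slope [-0.066 -0.216]
top black [267. 304.] [array([396., 114.]), array([15., 18.]), np.float64(46.0)] z 28.2 slope [-0.012  0.004]
top brass [381. 214.] [array([ 582., -113.]), array([34., 35.]), np.float64(2.0)] z 33.0 slope [ 0.049 -0.02 ]
top gauge [411. 126.] [array([ 774., -174.]), array([62., 71.]), np.float64(20.0)] z 27.3 slope [-0.108 -0.687]
side white [296. 235.] [array([598.,  92.]), array([96., 32.]), np.float64(7.0)] z 16.0 slope [-0.002  0.023]
side white [226. 296.] [array([591., 315.]), array([95., 22.]), np.float64(3.0)] z 73.0 slope [-0.007  0.027]
side black [312. 143.] [array([ 770., -174.]), array([59., 71.]), np.float64(20.0)] z 20.4 slope [ 0.01 -0.08]
side brass [354. 182.] [array([ 578., -114.]), array([36., 35.]), np.float64(83.0)] z 31.5 slope [ 0.055 -0.083]
side gauge [310. 131.] [array([ 771., -176.]), array([61., 74.]), np.float64(21.0)] z 26.8 slope [-0.352 -0.238]
```

View pics/top16.png

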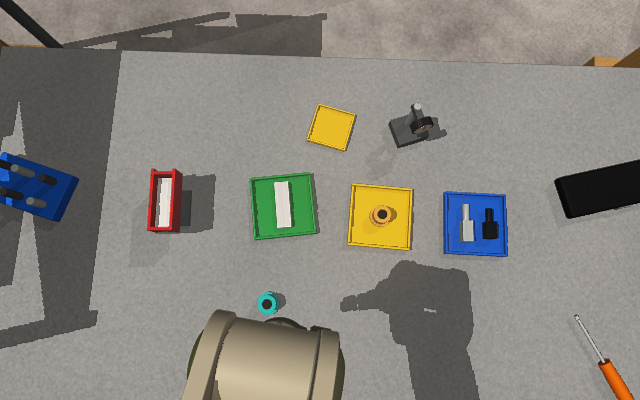

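View pics/side16.png

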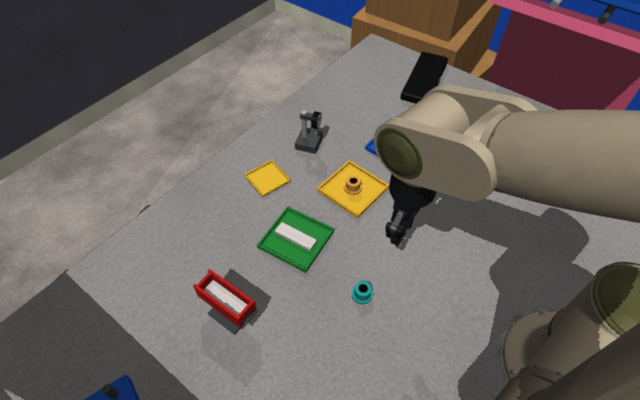

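All parts are in place: blank at (282,204), bushing at (381,214), pins at (467,226) and (489,226). The gauge is at its start position, and the arm is clear and still. I hand in.

```bash
python3 -c "
from rig import ctrl; print(ctrl.finish_job())"
```

```text
the job is handed in; nothing more can be done
None
```

The job is done and handed in at about 41.7 s of the 96 s. All four parts are in their trays, in the order asked: bright pin, black pin, bushing, blank. Each was lowered until the wrist force showed contact (4–10 N), then released.

**Last checks**

| Item | Found | Expected |
|---|---|---|
| Pins in the blue tray, shank tops | about 26 mm, lying flat | 27 mm |
| Bushing in the large yellow tray, top | 33 mm (top camera), 31.5 mm (side), upright | 33 mm |
| Blank in the green tray, top | 16–17 mm, flat | 17 mm |
| Stack left in the chute, top | 73–74 mm, flat | 74 mm |
| Dial gauge | same position as at the start, within 1 mm | unmoved |

**What went wrong or disagreed**
- **Joint 6:** it ran to its range limit (-2.88) on the way to the black pin. I turned the wrist back by half a turn and carried on.
- **Last pin check:** the arm hid the blue tray from the side camera in the final pictures, so that check of the pins rests on the top camera. An earlier side view showed both pins lying in the tray.
- **Gripper reading:** it read 1–2.5 mm below the true part widths in every grasp.

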